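# Put the last serving board away under the holder's weighted bar

### The job

Take the long wooden serving board out of the peg rack, lay it down flat and let go of it. Then take it again and tuck it, lying flat, on top of the two boards in the holder, in under the weighted bar and fully home against the back stop, so that the bar rests on it and the three boards lie as one square pile; let go. Leave the square board in its rack and do not knock over or shift the mug, the mill or the jar.

Things in the scene. Friction and masses are not known exactly. Their poses are not given: they have to be found in the camera images.
- long_board: the board to put away: plain light wood, 150 x 60 x 12 mm, about 0.1 kg. Origin at its centre; x along its length, y along its width, z through its thickness. At the start it stands on a long edge in one of the rack's slots (y upright, upper edge 70 mm above the worktop).
- square_board: a square board of the same wood and thickness, 90 x 90 x 12 mm, standing on edge in the other slot of the rack (upper edge 100 mm above the worktop); it stays there. Origin at its centre, z through its thickness.
- rack: fixed dark wood peg rack, base 130 x 130 x 10 mm, origin at the centre of its underside. Two slots along its x axis, at y = -33 and +33 mm, either board in either. Each slot: two pairs of upright round pegs (8 mm thick, tops 49 mm above the worktop) at x = -37 and +37 mm, 15 mm free between the pegs of a pair; between the pairs a standing board is free on both faces.
- holder: fixed dark wood holder, base 195 x 90 x 10 mm, origin on the worktop below the middle of the pile. x points to the back stop, z up; boards go in along +x from the open front. The pile lies along x, from x = -75 to +75 mm. Back stop face at x = 76 mm. Side cheeks, 50 mm high, 67 mm apart, from x = 20 mm back, flared from x = 0; further forward the sides are open.
- home (a point): where the centre of the third board is when home: holder x = 1, y = 0, z = 40 mm. The top of the two-board pile is 34 mm above the worktop. Axes as the holder's.
- pile_low: the lower of two boards like the long one that already lie in the holder, not fixed. Origin at its centre, x along its length.
- pile_high: the upper of those two boards, directly below the place of the third, not fixed. Origin at its centre, x along its length.
- press_bar (a joint): hinge angle of the weighted steel bar that holds the pile down, rad: 0 on two boards, about 0.13 on three; grows as its nose rises. Hinge axis along the holder's y at x = 100, z = 40 mm. It falls back by its own weight (about 0.4 kg, 3 N at the nose); no catch. Its highest parts are 75 mm above the worktop, about 80 mm on three boards.
- bar_nose (a point): middle of the underside of the bar's nose, a round cross bar 44 mm wide at holder x = 10 mm. Forward of it a 44 mm long lip slopes up at 28 degrees toward the open front, to about holder x = -32 mm, 21 mm above the pile: a board slid along the pile below this lip lifts the bar by itself, at a push of a few newtons (polished, slippery steel).
- mug: white mug with grey dots standing by, 82 x 117 x 91 mm high. Origin at the centre of its underside.
- mill: wooden mill standing by, 58 mm across, 170 mm high. Origin at the centre of its underside.
- jar: small spice jar standing by, 41 mm across, 105 mm high. Origin at the centre of its underside.
Mind the look-alikes: they are no part of the job. Leave any yellow look-alike of the holder alone.

How it is judged:
By the outcome, as a careful person would: the job done as asked, in the order asked, and still so for the second after the job is handed in, with the robot touching nothing.
It also fails if it takes over 67 s, if anything falls off the work surface, if the arm or the gripper's body presses on something with over 40 N, if the wrist force passes 120 N, or if a joint passes its speed limit or range.

### The arm

A 6-joint arm with a two-finger parallel gripper is mounted at the origin on a cart in front of the work surface, level with it; the furniture and walls round the work are solid. World frame = base frame: x ahead of the robot, y to its left, z up, the work surface at z = 0. Lengths are in m, angles in rad, forces in N, time in s.
With the tool pointing down it reaches from about 0.3 to 0.875 m from the base axis. Payload 6.4 kg.
Tool frame: the origin (TCP) lies at the very end of the fingers, on their centre line; the grasp point (between the pads) lies 19 mm behind it; z points along the fingers, y is the direction in which the jaws open and shut (so a half turn about z gives the same grasp; the last joint's range is limited). The gripper opens to 85 mm and grips with 20 to 120 N. Pads are 22 mm wide; open, the fingers measure 114 mm over their backs; the gripper's body (76 mm by 85 mm) begins 54 mm behind the grasp point. The pads swing forward as they close: fully open they stand 13 mm farther back than shut.
Start: joints at [-1.519, 0.181, 1.607, -0, 1.354, -0.206], TCP at [0.147, -0.556, 0.231] pointing down, gripper open.
Joint ranges: [-2.99, 2.99], [-0.89, 2.07], [0.3, 2.58], [-1.14, 4.28], [0, 2.63], [-3.12, 3.12]. Speed limits (rad/s): [2.57, 2.57, 3.01, 3.14, 3.14, 3.14].

### API

Orientations are given as a unit quaternion [w, x, y, z].
In Python, from bench import * gives the robot as it stands.
- The arm moves only by the tool arm_command, never from a script. Its argument "motion" is text: rows parted by semicolons, each of 7 numbers parted by spaces: the shift along the tool's x, y, z in units of 0.2 m (1.0 is 0.2 m), then the turn, a rotation vector about the tool's x, y, z in units of 60 degrees (1.0 is 60 degrees), then the opening, from 0 (shut) to 1 (fully open). In form: tx ty tz ax ay az grip; .... A call has 1 to 10 rows; each row shifts and turns the pose as measured when the row begins, along the tool's axes as they then stand; what a row does not reach is not made up. A row lasts 1/12 s, in which the tool goes at most 41.7 mm and 7.16 degrees, less where a joint would pass 70% of its speed; a pose out of reach is approached as far as the arm can. A call with a number of a shift or a turn outside -1 to 1 is refused whole. A call with a gripper value outside its range is refused whole. The fingers move at their own pace and stop on an object; the grip force is fixed at half the most. Time passes only in rows, so rows that do not move let the fingers close. It gives the time, the measured TCP pose, the force and the opening at its end, in the units of the state.
- get_obs(): the state, without advancing time (a new reading comes with each control period).
- camera(name): name is "side" or "top" or "wrist"; returns a dict with "img" (384x512x3 uint8, red, green, blue), "intrinsics" (3x3 intrinsics, pixels), "distortion" ([k1, k2, p1, p2, k3] as OpenCV has them; the pictures are not rectified), "pose" (4x4, takes a point from camera to world coordinates); the wrist camera has in their place "mount" (4x4, takes a point from camera to tool coordinates, whose origin is the TCP and whose axes are the flange's). Camera axes: x right, y down, z forward; pixel columns grow to the right and rows downward; lengths in m; the calibration is good to about 2 mm. A picture is of the moment at which its call begins: read the wrist's pose just before it. There is no depth.
- hand_in(): hands the job in, once; it reports no verdict.
Trained networks look in the newest picture that a camera, given by its name, has taken for a name from the list of things; names that differ only in an ending like _2 or _b are one class to them, and where a whole thing is asked for, a point or a joint stands for the part that bears it (a point fixed in the world has none). Each returns a list of dicts, best first, with "conf" (0 to 1); they miss things now and then, are a little off and sometimes report something else, mostly with a low value. They report only what shows in the picture. A call takes as long as a camera call. They do not tell look-alikes from the thing itself.
- search_frame(camera, target): "box" ([left, top, right, bottom] in pixels, round what is visible of it).
The state is a dict: "time_s": time; "q": joint angles; "dq": joint speeds; "joint_efforts": joint torques, N m; "eef_pos": TCP position; "eef_rot": TCP orientation; "wrist_force": force on the tool from outside, world axes, zero at the start; "torque": the same for the moment, N m; "opening": opening from 0.0 (shut) to 1.0 (fully open).
Only numpy, scipy, OpenCV 4.12 (cv2) and the standard library are available. Lean on these libraries where they do the work, as an engineer would, in place of code of your own. Each camera call takes 0.05 s, during which the arm holds its last target.

## Working session

There is one attempt and no reset: what is moved stays moved. The work goes in short steps, Python scripts to look and compute and a tool call to move; the robot and the scene stay as the last step left them, time stands still between calls to the robot, and variables do not carry over. Pictures are saved under pics/ and viewed, and the job is handed in when it is done.

Besides the shell and the picture viewer there is one more tool, called by a JSON object that holds its "op" and its "data", one argument or row to a line. arm_command: Moves the arm, as the interface text tells. Shifts and turns lie within -1 to 1; 1 stands for 0.2 m of shift or 60 degrees of turn. Its arguments: {"type":"object","properties":{"motion":{"type":"string"}},"required":["motion"]}

```bash
ls; mkdir -p pics
python3 - <<'E'
from bench import *
import cv2, numpy as np
print(get_obs())
for n in ["side","top","wrist"]:
    c=camera(n); cv2.imwrite(f"pics/{n}0.png",c["img"][:,:,::-1])
    np.save(f"pics/{n}_K.npy",c["intrinsics"]); print(n,c["intrinsics"],c["distortion"],c.get("pose",c.get("mount")))
    for t in ["long_board","square_board","rack","holder","press_bar","mug","mill","jar"]:
        print(t,[( [round(x) for x in d["box"]],round(d["conf"],2)) for d in search_frame(n,t)])
E
```

```text
pics
{'time_s': 0.0, 'q': array([-1.51927422e+00,  1.81549747e-01,  1.60798068e+00,  8.87929932e-06,
        1.35377409e+00, -2.06305051e-01]), 'dq': array([-2.86849049e-03, -1.42114321e-03, -6.42319364e-05,  4.80158669e-04,
       -1.94007583e-03, -7.26061291e-04]), 'joint_efforts': array([-9.82307756e-04, -4.44872081e+01, -3.51342273e+01, -4.14147462e-04,
        8.92579003e-03,  2.15061718e-06]), 'eef_pos': array([ 0.1466025 , -0.55544799,  0.23039245]), 'eef_rot': array([-8.53032586e-04,  9.91701906e-01,  1.28555816e-01,  7.04972674e-05]), 'wrist_force': array([-0.71784006, -0.70042491,  0.5726846 ]), 'torque': array([-0.07693798, -0.00880075, -0.02159833]), 'opening': 0.9972538509762423}
side [[356.22110503   0.         259.5855754 ]
 [  0.         356.22110503 193.34585003]
 [  0.           0.           1.        ]] [-0.01682577  0.          0.          0.          0.        ] [[-0.97499966 -0.13381476  0.17739581  0.24690885]
 [-0.22219242  0.57817522 -0.78507576  0.89035092]
 [ 0.00248886 -0.8048646  -0.59345327  0.82946117]
 [ 0.          0.          0.          1.        ]]
[... 940 characters left out ...]
[376, 242, 407, 266], 0.77)]
mug []
mill []
jar [([154, 120, 164, 141], 0.45)]
wrist [[267.10723056   0.         257.87403828]
 [  0.         267.10723056 194.07754742]
 [  0.           0.           1.        ]] [-0.05399211  0.          0.          0.          0.        ] [[ 2.29743702e-04 -9.65142380e-01 -2.61725300e-01  6.64299502e-02]
 [ 9.99999906e-01  3.17955566e-04 -2.94693371e-04 -8.39246766e-04]
 [ 3.67638078e-04 -2.61725208e-01  9.65142363e-01 -1.41891427e-01]
 [ 0.00000000e+00  0.00000000e+00  0.00000000e+00  1.00000000e+00]]
long_board []
square_board []
rack []
holder [([365, 0, 504, 46], 0.69)]
press_bar [([482, 1, 501, 19], 0.75)]
mug [([157, 4, 231, 39], 0.97)]
mill []
jar []
```

Run:
```python
import cv2
for n in ["side","top"]:
    i=cv2.imread(f"pics/{n}0.png"); cv2.imwrite(f"pics/{n}0b.png",cv2.resize(i,(800,600),interpolation=cv2.INTER_CUBIC))
```

```text
(no output)
```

View pics/side0b.png

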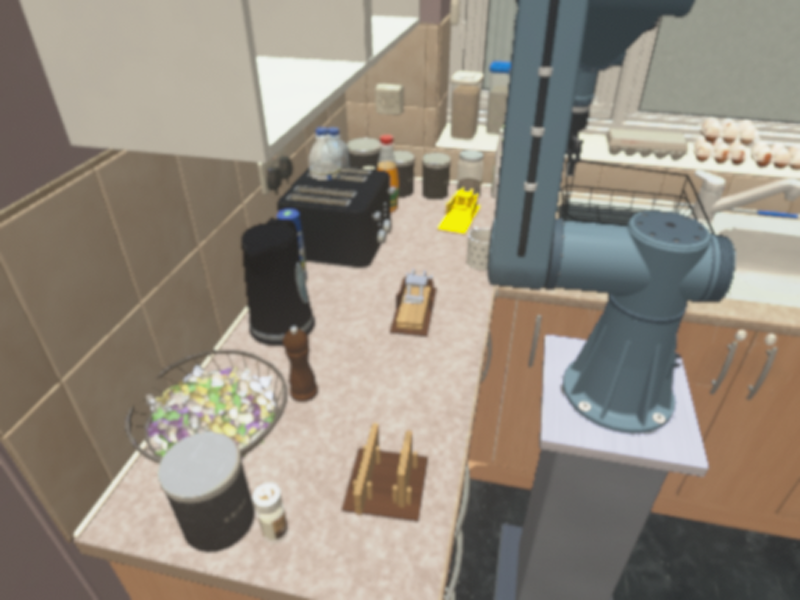

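View pics/top0b.png

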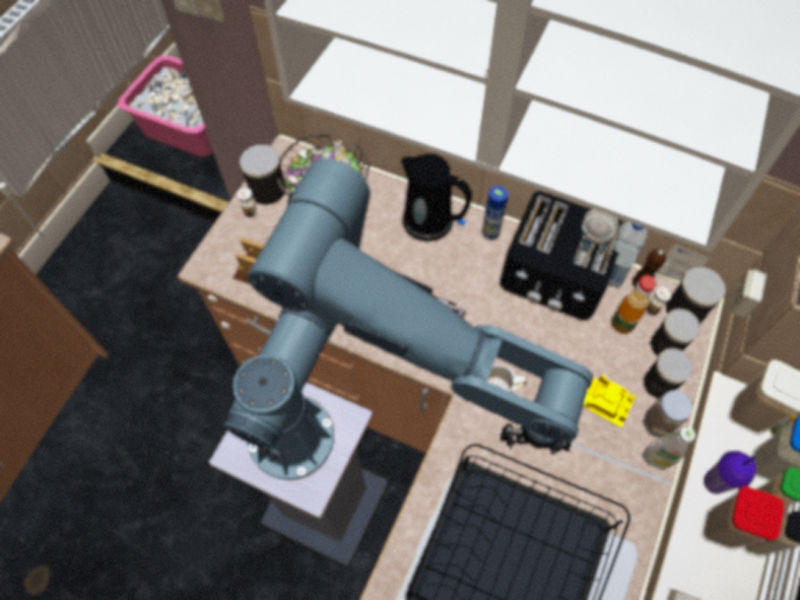

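View pics/wrist0.png

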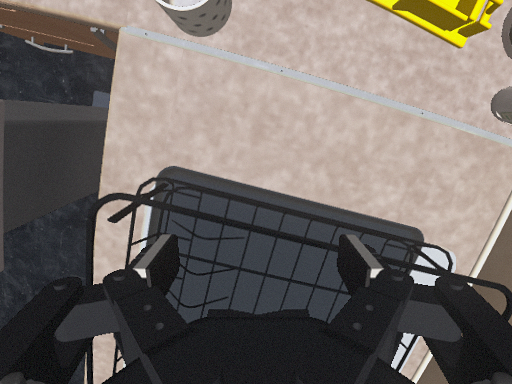

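```bash
cat > h.py <<'E'
from bench import *
import numpy as np, cv2
from scipy.spatial.transform import Rotation as Ro
def rot(q): return Ro.from_quat([q[1],q[2],q[3],q[0]]).as_matrix()
def T_obs(o):
    T=np.eye(4);T[:3,:3]=rot(o["eef_rot"]);T[:3,3]=o["eef_pos"];return T
def cam(n):
    o=get_obs(); c=camera(n)
    P=c["pose"] if "pose" in c else T_obs(o)@c["mount"]
    c["P"]=P; return c
def pix2plane(c,uv,z):
    uv=np.array(uv,float).reshape(-1,1,2)
    d=cv2.undistortPoints(uv,c["intrinsics"],np.array(c["distortion"]))[:,0]
    d=np.c_[d,np.ones(len(d))]@c["P"][:3,:3].T; o=c["P"][:3,3]
    return o+d*((z-o[2])/d[:,2])[:,None]
def w2pix(c,p):
    p=np.array(p,float).reshape(-1,3); Pi=np.linalg.inv(c["P"])
    r=cv2.Rodrigues(Pi[:3,:3])[0]
    return cv2.projectPoints(p,r,Pi[:3,3],c["intrinsics"],np.array(c["distortion"]))[0][:,0]
def show(c,name,box=None,scale=1):
    i=c["img"][:,:,::-1]
    if box: i=i[box[1]:box[3],box[0]:box[2]]
    cv2.imwrite(f"pics/{name}.png",cv2.resize(i,None,fx=scale,fy=scale,interpolation=cv2.INTER_CUBIC))
E
python3 - <<'E'
from h import *
c=cam("side"); show(c,"side_rack",(150,200,300,360),5 and 3.7); show(c,"side_hold",(230,100,330,230),4.5)
np.set_printoptions(precision=3,suppress=True)
for n,uv in dict(jar=(173,345),mill=(193,254),holder=(266,195),hfront=(264,212),rackbl=(221,327),rackbr=(269,330),racktr=(274,289),mug=(306,172)).items(): print(n,pix2plane(c,uv,0.0))
E
```

```text
jar [[0.564 0.463 0.   ]]
mill [[0.629 0.159 0.   ]]
holder [[ 0.468 -0.202  0.   ]]
hfront [[ 0.454 -0.098  0.   ]]
rackbl [[0.462 0.388 0.   ]]
rackbr [[0.339 0.368 0.   ]]
racktr [[0.351 0.236 0.   ]]
mug [[ 0.336 -0.402  0.   ]]
```

View pics/side_rack.png

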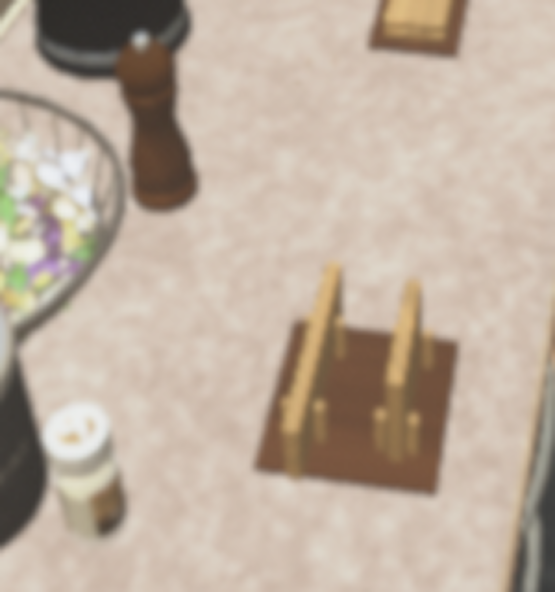

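View pics/side_hold.png

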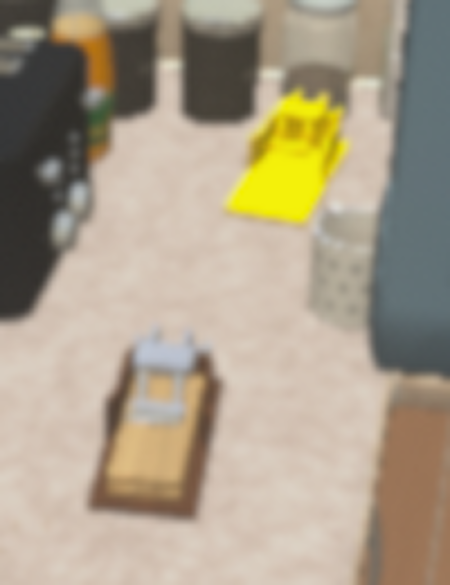

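{"op": "arm_command", "data": {
  "motion": "0.17 -0.06 -0.035 0 0 0 0.5;0.17 -0.06 -0.035 0 0 0 0.5;0.17 -0.06 -0.035 0 0 0 0.5;0.17 -0.06 -0.035 0 0 0 0.5;0.17 -0.06 -0.035 0 0 0 0.5;0.17 -0.06 -0.035 0 0 0 0.5;0.17 -0.06 -0.035 0 0 0 0.5;0.17 -0.06 -0.035 0 0 0 0.5;0.17 -0.06 -0.035 0 0 0 0.5;0.17 -0.06 -0.035 0 0 0 0.5"
}}

```text
time_s: 2.23
eef_pos: [0.4511, -0.3497, 0.3025]
eef_rot: [-0.0, 0.993, 0.121, -0.001]
wrist_force: [0.2, -0.5, 0.1]
opening: 0.502
```

{"op": "arm_command", "data": {
  "motion": "0 0 0 0 0 -0.119 0.5;0 0 0 0 0 -0.119 0.5;0 0 0 0 0 -0.119 0.5;0 0 0 0 0 -0.119 0.5;0 0 0 0 0 -0.119 0.5;0 0 0 0 0 -0.119 0.5;0 0 0 0 0 -0.119 0.5;0 0 0 0 0 -0.119 0.5;0 0 0 0 0 -0.119 0.5;0 0 0 0 0 -0.119 0.5"
}}

```text
time_s: 3.07
eef_pos: [0.4602, -0.3421, 0.3054]
eef_rot: [0.002, 0.732, 0.681, 0.001]
wrist_force: [-0.2, -0.3, -0.4]
opening: 0.5
```

Run:
```python
from h import *
np.set_printoptions(precision=3,suppress=True)
print(get_obs()["eef_pos"],get_obs()["q"])
c=cam("wrist"); show(c,"w1",None,1.5)
for t in ["holder","press_bar","mug"]: print(t,search_frame("wrist",t))
c=cam("top"); show(c,"t1",None,1.5)
for t in ["holder","rack","long_board"]: print(t,search_frame("top",t))
```

```text
[ 0.46  -0.342  0.305] [-0.847  0.122  1.524  0.002  1.492 -0.776]
holder [{'box': [216.1, 2.9, 294.4, 126.9], 'conf': 0.69}, {'box': [228.6, 285.3, 281.6, 313.9], 'conf': 0.56}]
press_bar [{'box': [233.6, 8.2, 283.6, 119.8], 'conf': 0.74}]
mug [{'box': [151.0, 201.0, 213.6, 263.9], 'conf': 0.55}]
holder [{'box': [359.2, 235.6, 406.9, 276.2], 'conf': 0.95}, {'box': [251.7, 186.6, 296.0, 216.2], 'conf': 0.77}]
rack [{'box': [268.2, 188.8, 298.6, 208.9], 'conf': 0.73}]
long_board [{'box': [252.1, 188.5, 291.4, 218.8], 'conf': 0.49}]
```

View pics/w1.png

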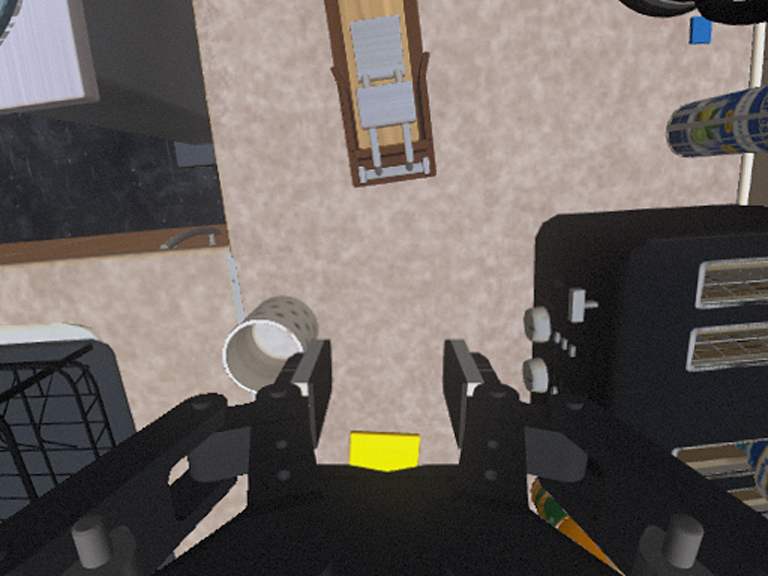

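View pics/t1.png

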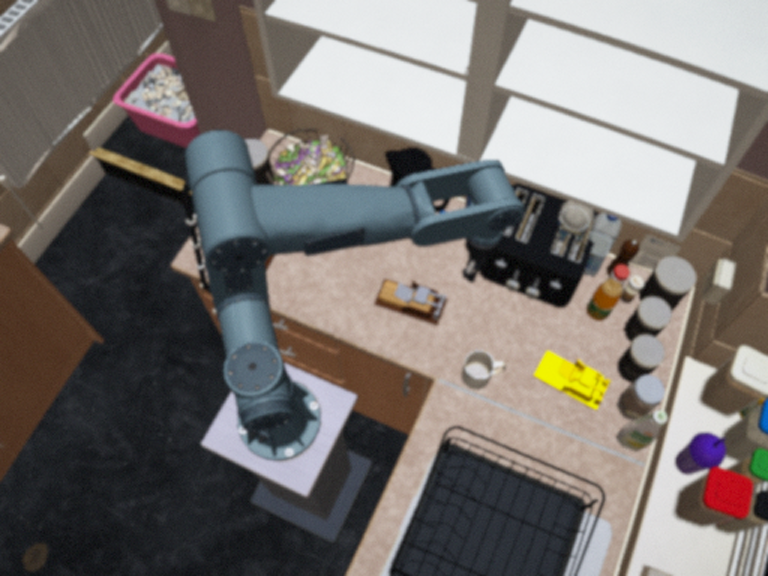

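{"op": "arm_command", "data": {
  "motion": "0.17 0 0 0 0 -0.03 0.5;0.17 0 0 0 0 -0.03 0.5;0.17 0 0 0 0 0 0.5;0.17 0 0 0 0 0 0.5;0 0 0 0 0 0 0.5;0 0 0 0 0 0 0.5"
}}

```text
time_s: 3.97
eef_pos: [0.4654, -0.2028, 0.3044]
eef_rot: [0.002, 0.716, 0.698, 0.001]
wrist_force: [-0.4, -1.1, -0.6]
opening: 0.497
```

Run:
```python
from h import *
np.set_printoptions(precision=4,suppress=True)
o=get_obs();print(o["eef_pos"],o["eef_rot"])
c=cam("wrist"); show(c,"w2",(150,0,370,200),3.6)
import pickle; pickle.dump({k:c[k] for k in ("img","intrinsics","distortion","P")},open("w2.pkl","wb"))
```

```text
[ 0.4654 -0.2028  0.3044] [0.002  0.7161 0.698  0.0009]
```

View pics/w2.png

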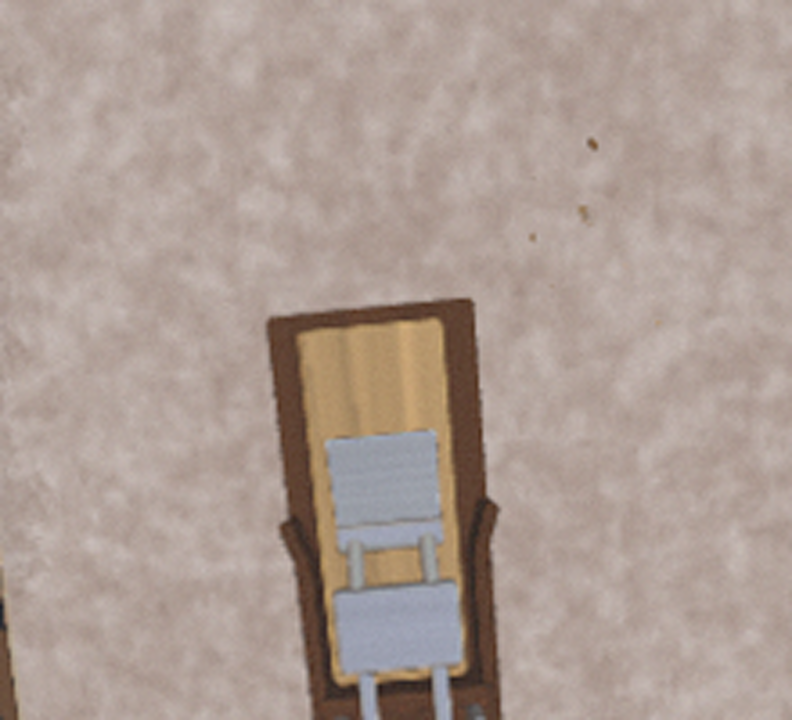

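Run:
```python
from h import *
import pickle
np.set_printoptions(precision=4,suppress=True)
c=pickle.load(open("w2.pkl","rb"))
f=lambda p:np.array(p)/3.6+[150,0]
A=pix2plane(c,f([(297,332),(442,319),(467,670),(333,687)]),0.034)
B=pix2plane(c,f([(268,318),(472,299)]),0.010)
print(A,B)
print(np.linalg.norm(np.diff(A[:,:2],axis=0),axis=1), np.linalg.norm(B[1]-B[0]))
m=(A[0]+A[1])/2; k=(A[2]+A[3])/2; d=(k-m)[:2]; print("axis deg",np.degrees(np.arctan2(d[1],d[0])),"center",(m+k)/2)
e=(A[1]-A[0]); print("front edge deg",np.degrees(np.arctan2(e[1],e[0])))
e=(B[1]-B[0]); print("base front deg",np.degrees(np.arctan2(e[1],e[0])), (B[0]+B[1])/2)
```

```text
[[ 0.4322 -0.0929  0.034 ]
 [ 0.4911 -0.0894  0.034 ]
 [ 0.5003 -0.2357  0.034 ]
 [ 0.441  -0.2419  0.034 ]] [[ 0.4181 -0.0843  0.01  ]
 [ 0.5054 -0.0788  0.01  ]]
[0.0589 0.1466 0.0597] 0.08748217194827981
axis deg -86.50008084559322 center [ 0.4661 -0.1649  0.034 ]
front edge deg 3.4089748061127163
base front deg 3.585844983866069 [ 0.4617 -0.0816  0.01  ]
```

{"op": "arm_command", "data": {
  "motion": "0.195 -0.025 0 0 0 0 0.4;0.195 -0.025 0 0 0 0 0.4;0.195 -0.025 0 0 0 0 0.4;0.195 -0.025 0 0 0 0 0.4;0.195 -0.025 0 0 0 0 0.4;0.195 -0.025 0 0 0 0 0.4;0.195 -0.025 0 0 0 0 0.4;0.195 -0.025 0 0 0 0 0.4;0.195 -0.025 0 0 0 0 0.4;0.195 -0.025 0 0 0 0 0.4"
}}

```text
time_s: 4.85
eef_pos: [0.4339, 0.1872, 0.3038]
eef_rot: [0.005, 0.728, 0.686, 0.001]
wrist_force: [1.6, 0.3, -0.5]
opening: 0.399
```

{"op": "arm_command", "data": {
  "motion": "0.195 -0.025 0 0 0 0 0.4;0.195 -0.025 0 0 0 0 0.4;0 0 0 0 0 0 0.4;0 0 0 0 0 0 0.4"
}}

```text
time_s: 5.18
eef_pos: [0.4295, 0.2743, 0.3034]
eef_rot: [0.005, 0.727, 0.686, 0.002]
wrist_force: [0.1, -0.5, 0.2]
opening: 0.399
```

Run:
```python
from h import *
np.set_printoptions(precision=4,suppress=True)
o=get_obs();print(o["eef_pos"],o["eef_rot"])
c=cam("wrist"); show(c,"w3",None,1.5)
import pickle; pickle.dump({k:c[k] for k in ("img","intrinsics","distortion","P")},open("w3.pkl","wb"))
for t in ["long_board","square_board","rack"]: print(search_frame("wrist",t))
```

```text
[0.4295 0.2743 0.3034] [0.0052 0.7274 0.6862 0.0024]
[{'box': [250.2, 80.5, 277.5, 188.3], 'conf': 0.68}]
[{'box': [203.8, 102.9, 229.3, 171.9], 'conf': 0.97}]
[{'box': [196.3, 89.4, 284.4, 179.2], 'conf': 0.88}]
```

View pics/w3.png

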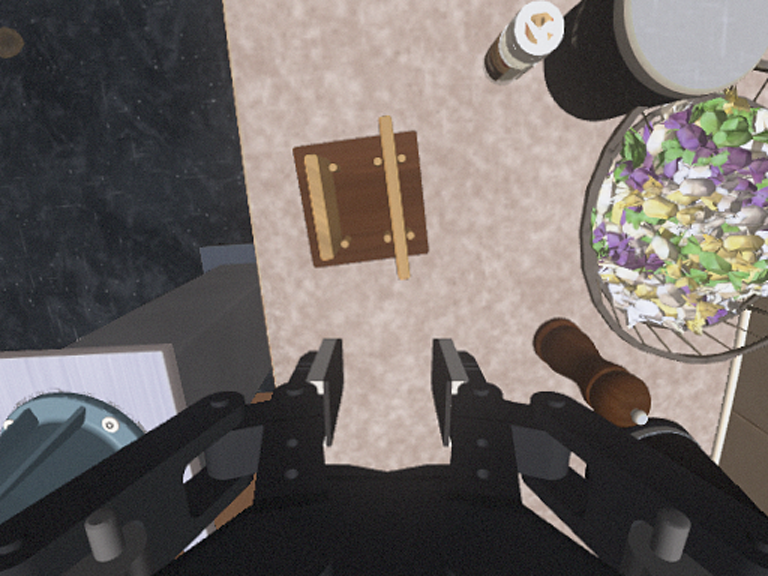

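Run:
```python
from h import *
import pickle
np.set_printoptions(precision=4,suppress=True)
c=pickle.load(open("w3.pkl","rb"))
show(c,"w3c",(190,70,300,200),4.6)
A=pix2plane(c,np.array([(386,117),(403.5,279)])/1.5,0.070)
S=pix2plane(c,np.array([(311,155),(325.5,260)])/1.5,0.100)
B=pix2plane(c,np.array([(294,147),(416,131),(428,253),(315,267)])/1.5,0.010)
for X in (A,S,B):
  print(X, np.linalg.norm(np.diff(X,axis=0),axis=1), X.mean(0), np.degrees(np.arctan2(*(X[1]-X[0])[1::-1])))
```

```text
[[0.4384 0.3966 0.07  ]
 [0.4466 0.2499 0.07  ]] [0.147] [0.4425 0.3232 0.07  ] -86.76680802853961
[[0.3746 0.3666 0.1   ]
 [0.3782 0.2784 0.1   ]] [0.0882] [0.3764 0.3225 0.1   ] -87.68101565448922
[[0.3429 0.3821 0.01  ]
 [0.4693 0.3902 0.01  ]
 [0.4773 0.2629 0.01  ]
 [0.3518 0.2548 0.01  ]] [0.1266 0.1275 0.1258] [0.4103 0.3225 0.01  ] 3.665343092790908
```

View pics/w3c.png

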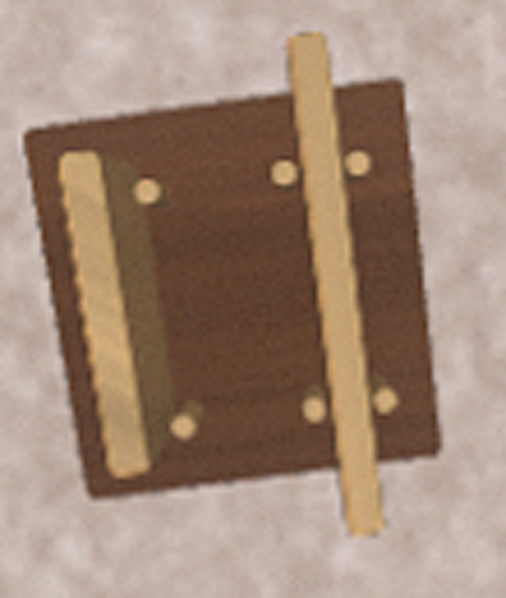

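```bash
cat >> h.py <<'E'
def tgt(yaw,tilt=0):
    # tool down, tool x at world yaw (deg); tilt deg about tool x
    y=np.radians(yaw); R=np.array([[np.cos(y),np.sin(y),0],[np.sin(y),-np.cos(y),0],[0,0,-1]])
    return R@Ro.from_euler('x',tilt,degrees=True).as_matrix()
def delta(pos,yaw,tilt=0):
    o=get_obs();R=rot(o["eef_rot"]);Rt=tgt(yaw,tilt)
    t=R.T@(np.array(pos)-o["eef_pos"]);r=Ro.from_matrix(R.T@Rt).as_rotvec()
    np.set_printoptions(precision=4,suppress=True)
    print("pos",o["eef_pos"],"yaw",np.degrees(np.arctan2(R[1,0],R[0,0])),"toolz",R[:,2],"t",o["time_s"],"F",o["wrist_force"],"open",o["opening"])
    u=np.r_[t/.2,np.degrees(r)/60]
    n=max(np.linalg.norm(t)/.038,np.linalg.norm(np.degrees(r))/6.8)
    print("units",u,"rows>=",n)
E
python3 -c "
from h import *
delta((.4425,.3232,.15),93.5)"
```

```text
pos [0.4298 0.272  0.3036] yaw 86.4211429685184 toolz [ 0.0107 -0.0042 -0.9999] t 5.3833 F [0.7922 0.2881 0.0999] open 0.40159443208263984
units [ 0.2624  0.039   0.7673  0.0102  0.004  -0.118 ] rows>= 4.273040187319156
```

{"op": "arm_command", "data": {
  "motion": "0.13 0.02 0 0.005 0.002 -0.06 0.4;0.13 0.02 0.1 0.005 0.002 -0.06 0.4;0 0 0.16 0 0 0 0.4;0 0 0.16 0 0 0 0.4;0 0 0.16 0 0 0 0.4;0 0 0.16 0 0 0 0.4;0 0 0 0 0 0 0.4;0 0 0 0 0 0 0.4"
}}

```text
time_s: 6.05
eef_pos: [0.4503, 0.3142, 0.1555]
eef_rot: [0.003, 0.69, 0.723, 0.004]
wrist_force: [0.3, 0.5, 0.6]
opening: 0.395
```

Run:
```python
from h import *
delta((.4425,.3232,.042),93.5)
c=cam("wrist"); show(c,"w4",None,1.5)
print(w2pix(c,[(.4384,.3966,.07),(.4466,.2499,.07)])*1.5)
```

```text
pos [0.4503 0.3142 0.1555] yaw 92.66258320894892 toolz [ 0.0106  0.0023 -0.9999] t 6.05 F [0.279  0.4603 0.5972] open 0.3952384648910964
units [ 0.0458 -0.043   0.5674  0.0102 -0.0016 -0.014 ] rows>= 3.00428986983338
[[370.0557 153.2862]
 [374.6541 396.9829]]
```

View pics/w4.png

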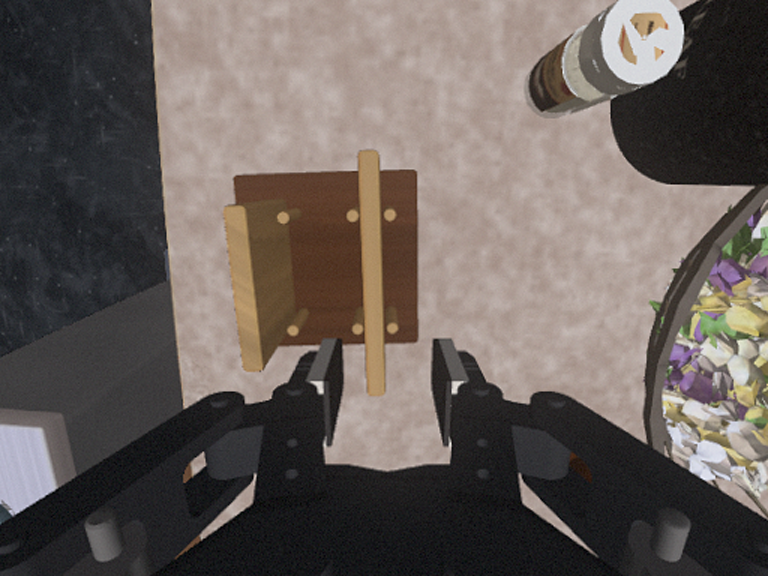

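{"op": "arm_command", "data": {
  "motion": "0.045 -0.043 0 0.01 0 -0.017 0.4;0 0 0.1 0 0 0 0.4;0 0 0.15 0 0 0 0.4;0 0 0.15 0 0 0 0.4;0 0 0 0 0 0 0.4;0 0 0 0 0 0 0.4"
}}

```text
time_s: 6.6
eef_pos: [0.4501, 0.3282, 0.0897]
eef_rot: [0.003, 0.684, 0.73, 0.011]
wrist_force: [-0.4, 0.2, 1.0]
opening: 0.401
```

Run:
```python
from h import *
delta((.4425,.3232,.042),93.7)
c=cam("wrist"); show(c,"w5",None,1.5)
```

```text
pos [0.4501 0.3282 0.0897] yaw 93.74247664838752 toolz [ 0.0199  0.0124 -0.9997] t 6.6 F [-0.3814  0.1635  0.991 ] open 0.401402009556298
units [-0.0253 -0.0444  0.2372  0.0197 -0.0106  0.0006] rows>= 1.2770792940443945
```

View pics/w5.png

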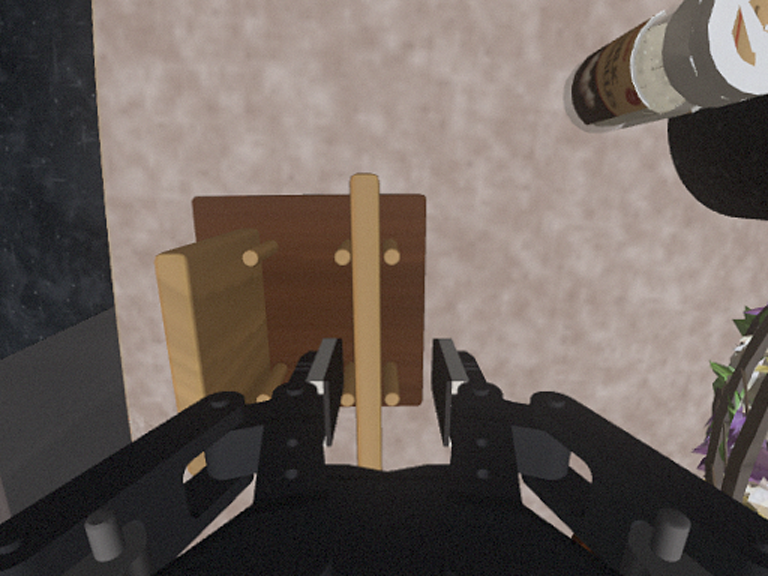

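{"op": "arm_command", "data": {
  "motion": "-0.025 -0.044 0 0.02 -0.01 0 0.4;0 0 0 0 0 0 0.4"
}}

```text
time_s: 6.82
eef_pos: [0.4426, 0.3234, 0.0938]
eef_rot: [0.0, 0.683, 0.73, 0.001]
wrist_force: [-0.4, -0.8, 0.9]
opening: 0.399
```

Run:
```python
from h import *
delta((.4425,.3232,.042),93.7)
```

```text
pos [0.4426 0.3234 0.0938] yaw 93.78325684340527 toolz [ 0.0023  0.0015 -1.    ] t 6.8167 F [-0.355  -0.7844  0.8885] open 0.3989976486443924
units [-0.0015 -0.0012  0.259   0.0023 -0.0013  0.0014] rows>= 1.3630998436936577
```

{"op": "arm_command", "data": {
  "motion": "0 0 0.07 0 0 0 0.4;0 0 0.07 0 0 0 0.4;0 0 0.07 0 0 0 0.4;0 0 0.05 0 0 0 0.4;0 0 0 0 0 0 0.4;0 0 0 0 0 0 0.4"
}}

```text
time_s: 7.32
eef_pos: [0.447, 0.3256, 0.0446]
eef_rot: [0.003, 0.683, 0.73, 0.007]
wrist_force: [-0.5, 0.1, -1.2]
opening: 0.399
```

Run:
```python
from h import *
delta((.4425,.3232,.042),93.7)
c=cam("wrist"); show(c,"w6",None,1.5)
```

```text
pos [0.447  0.3256 0.0446] yaw 93.7974414690645 toolz [ 0.0132  0.0064 -0.9999] t 7.3167 F [-0.4802  0.1043 -1.1957] open 0.39926256004211863
units [-0.0104 -0.0234  0.0127  0.013  -0.0053  0.0016] rows>= 0.1506024511387101
```

View pics/w6.png

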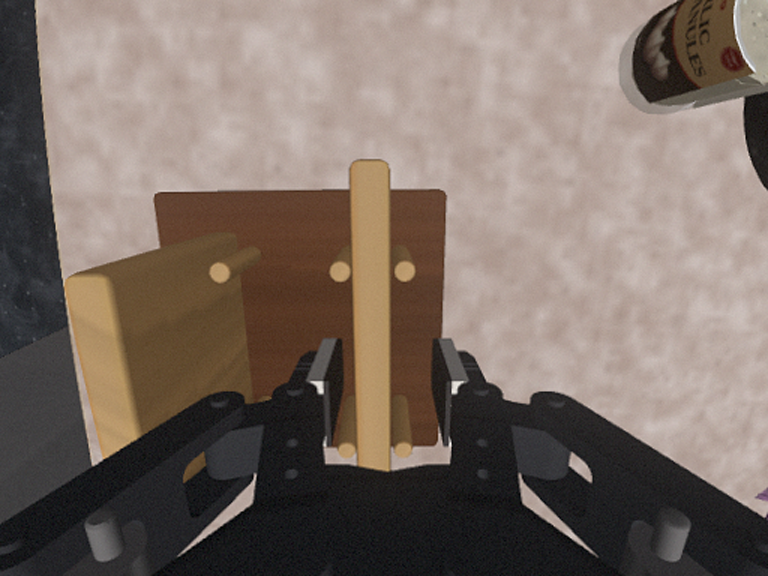

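{"op": "arm_command", "data": {
  "motion": "-0.01 -0.023 0.01 0.013 -0.005 0 0.4;0 0 0 0 0 0 0.4"
}}

```text
time_s: 7.53
eef_pos: [0.4426, 0.3233, 0.0433]
eef_rot: [-0.0, 0.683, 0.73, -0.0]
wrist_force: [-0.4, -0.5, -0.2]
opening: 0.402
```

{"op": "arm_command", "data": {
  "motion": "0 0 0 0 0 0 0;0 0 0 0 0 0 0;0 0 0 0 0 0 0;0 0 0 0 0 0 0;0 0 0 0 0 0 0;0 0 0 0 0 0 0;0 0 0 0 0 0 0;0 0 0 0 0 0 0"
}}

```text
time_s: 8.2
eef_pos: [0.4431, 0.3235, 0.0444]
eef_rot: [0.0, 0.683, 0.73, 0.001]
wrist_force: [-0.7, -0.2, -1.3]
opening: 0.125
```

Run:
```python
from h import *
delta((.4425,.3232,.20),93.7)
c=cam("wrist"); show(c,"w7",None,1.5)
```

```text
pos [0.4431 0.3235 0.0444] yaw 93.80086048729237 toolz [ 0.0011  0.0008 -1.    ] t 8.2 F [-0.7042 -0.225  -1.3442] open 0.12502610969294797
units [-0.0009 -0.0021 -0.7778  0.0011 -0.0007  0.0017] rows>= 4.09346637426088
```

View pics/w7.png

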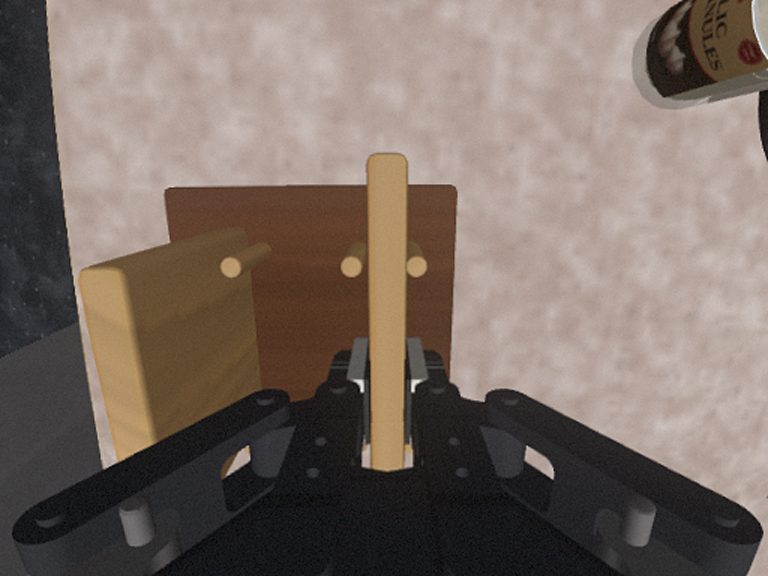

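{"op": "arm_command", "data": {
  "motion": "0 0 -0.05 0 0 0 0;0 0 -0.07 0 0 0 0;0 0 -0.07 0 0 0 0;0 0 -0.07 0 0 0 0;0 0 -0.1 0 0 0 0;0 0 -0.1 0 0 0 0;0 0 -0.1 0 0 0 0;0 0 -0.1 0 0 0 0;0 0 -0.1 0 0 0 0;0 0 0 0 0 0 0"
}}

```text
time_s: 9.08
eef_pos: [0.442, 0.3228, 0.208]
eef_rot: [0.0, 0.683, 0.73, 0.0]
wrist_force: [0.8, 1.3, -0.3]
opening: 0.125
```

Run:
```python
from h import *
delta((.42,.06,.20),93.7)
c=cam("wrist"); show(c,"w8",None,1)
c=cam("side"); show(c,"s8",(130,130,330,350),2.6)
```

```text
pos [0.442  0.3228 0.208 ] yaw 93.81052442064062 toolz [ 0.0005  0.0002 -1.    ] t 9.0833 F [ 0.8285  1.271  -0.3073] open 0.12503771122609256
units [-1.304  -0.197   0.0396  0.0005 -0.0001  0.0018] rows>= 6.943947535751594
```

View pics/w8.png

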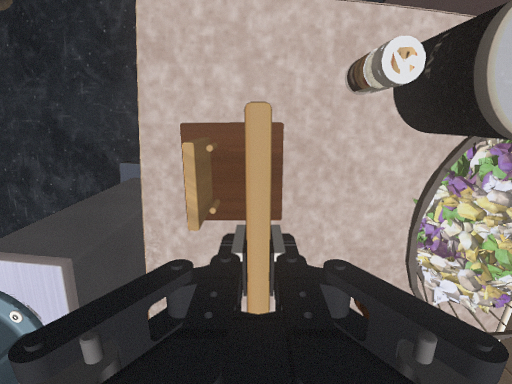

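View pics/s8.png

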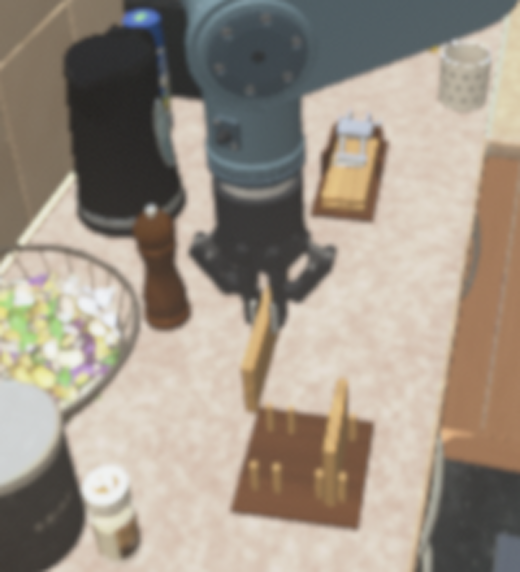

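{"op": "arm_command", "data": {
  "motion": "-0.18 0.015 0 0 0 0 0;-0.18 0.015 0 0 0 0 0;-0.18 0.015 0 0 0 0 0;-0.18 0.015 0 0 0 0 0;-0.18 0.015 0 0 0 0 0;-0.18 0.015 0 0 0 0 0;-0.09 0.06 0 0 0 0 0;0 0 0 0 0 0 0;0 0 0 0 0 0 0"
}}

```text
time_s: 9.93
eef_pos: [0.4772, 0.0816, 0.1887]
eef_rot: [-0.009, 0.681, 0.732, -0.01]
wrist_force: [0.0, 0.1, -1.2]
opening: 0.126
```

Run:
```python
from h import *
delta((.48,.09,.14),93.7)
print(get_obs()["q"])
```

```text
pos [0.4772 0.0816 0.1887] yaw 94.08694361564683 toolz [-0.0275 -0.0026 -0.9996] t 9.9333 F [ 0.0115  0.1127 -1.2412] open 0.12589357176393948
units [ 0.0412  0.0237  0.2428 -0.0264  0.0007  0.0064] rows>= 1.3020287552752097
[-0.0733  0.0401  1.8525 -0.0048  1.2763 -0.1432]
```

{"op": "arm_command", "data": {
  "motion": "0.02 0.02 0.04 -0.095 0 0 0;0.02 0 0.04 -0.095 0 0 0;0 0 0 -0.095 0 0 0;0 0 0 -0.095 0 0 0;0 0 0 -0.095 0 0 0;0 0 0 -0.095 0 0 0;0 0 0 -0.095 0 0 0;0 0 0 -0.095 0 0 0;0 0 0 -0.095 0 0 0;0 0 0 0 0 0 0"
}}

```text
time_s: 10.77
eef_pos: [0.4712, 0.1028, 0.1588]
eef_rot: [0.262, 0.622, 0.676, 0.296]
wrist_force: [-1.2, -0.4, -1.4]
opening: 0.126
```

Run:
```python
from h import *
delta((.48,.09,.08),93.7,-50)
print(get_obs()["q"])
c=cam("side"); show(c,"s9",(130,80,330,300),2.6)
```

```text
pos [0.4712 0.1028 0.1588] yaw 95.03924817026017 toolz [ 0.7223  0.0733 -0.6877] t 10.7667 F [-1.1826 -0.4496 -1.36  ] open 0.12630898686484776
units [-0.0732 -0.2591  0.298  -0.0577 -0.0255  0.0049] rows>= 2.1135587405884606
[-0.1645 -0.4046  2.5161  0.6942  0.3025 -0.8372]
```

View pics/s9.png

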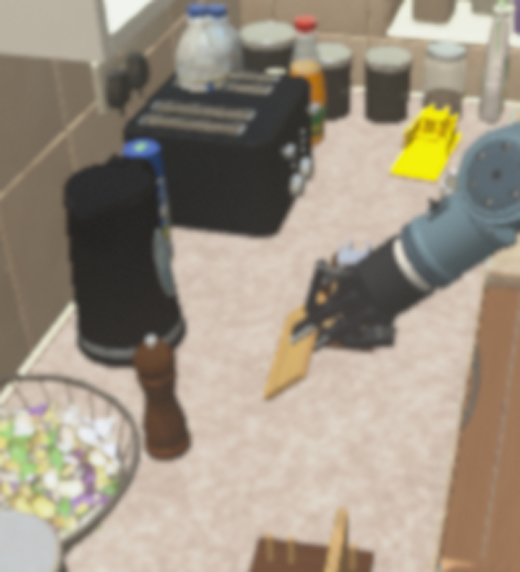

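Run:
```python
from h import *
delta((.53,.085,.09),93.7,-46)
delta((.53,.085,.036),93.7,-46)
```

```text
pos [0.4712 0.1027 0.1587] yaw 95.01749719314488 toolz [ 0.7204  0.073  -0.6897] t 10.8167 F [-0.4853  0.253  -2.9486] open 0.12772499341011087
units [-0.1187 -0.0509  0.4422  0.0063 -0.0251  0.0055] rows>= 2.424714626096495
pos [0.4712 0.1027 0.1587] yaw 95.01749719314488 toolz [ 0.7204  0.073  -0.6897] t 10.8167 F [-0.4853  0.253  -2.9486] open 0.12772499341011087
units [-0.1225 -0.2464  0.6284  0.0063 -0.0251  0.0055] rows>= 3.6106863100665056
```

{"op": "arm_command", "data": {
  "motion": "-0.03 -0.012 0.11 0 -0.006 0;-0.03 -0.012 0.11 0 -0.006 0 0"
}}

```text
invalid input
```

{"op": "arm_command", "data": {
  "motion": "-0.03 -0.012 0.11 0 -0.006 0 0;-0.03 -0.012 0.11 0 -0.006 0 0;-0.03 -0.012 0.11 0 -0.006 0 0;-0.03 -0.012 0.11 0 -0.006 0 0;0 0 0 0 0 0 0;0 0 0 0 0 0 0"
}}

```text
time_s: 11.32
eef_pos: [0.5138, 0.0982, 0.1197]
eef_rot: [0.263, 0.621, 0.676, 0.297]
wrist_force: [0.4, 0.5, -0.8]
opening: 0.126
```

Run:
```python
from h import *
delta((.53,.085,.036),93.7,-46)
print(get_obs()["q"])
```

```text
pos [0.5138 0.0982 0.1197] yaw 95.2293958124075 toolz [ 0.7238  0.0756 -0.6859] t 11.3167 F [ 0.4235  0.5498 -0.813 ] open 0.1263336389883379
units [-0.0788 -0.2526  0.3408  0.0113 -0.0274  0.0083] rows>= 2.2708387342991982
[-0.1583 -0.1259  2.4355  1.394   0.1929 -1.5543]
```

{"op": "arm_command", "data": {
  "motion": "-0.02 -0.06 0.085 0 -0.006 0 0;-0.02 -0.06 0.085 0 -0.006 0 0;-0.02 -0.06 0.085 0 -0.006 0 0;0 0 0 0 0 0 0"
}}

```text
time_s: 11.65
eef_pos: [0.522, 0.0984, 0.0917]
eef_rot: [0.262, 0.619, 0.677, 0.299]
wrist_force: [-0.3, 0.2, -1.3]
opening: 0.13
```

Run:
```python
from h import *
delta((.53,.085,.036),93.7,-46)
print(get_obs()["q"])
```

```text
pos [0.522  0.0984 0.0917] yaw 95.52848991698953 toolz [ 0.726   0.0806 -0.6829] t 11.65 F [-0.3457  0.1811 -1.3335] open 0.12980475344634138
units [-0.0745 -0.1801  0.2139  0.0151 -0.032   0.0105] rows>= 1.5227844421604038
[-0.1593 -0.0033  2.4209  1.9388  0.2103 -2.1124]
```

Run:
```python
from h import *
c=cam("side")
print(pix2plane(c,[(200,207),(180,219),(193,217),(160,209)],0))
delta((.55,.05,.05),93.7,-38)
```

```text
[[ 0.69226478 -0.07318409  0.        ]
 [ 0.73767319  0.00786412  0.        ]
 [ 0.69645556 -0.01303384  0.        ]
 [ 0.83247338 -0.02852352  0.        ]]
pos [0.5222 0.0986 0.0924] yaw 95.54801368037194 toolz [ 0.7261  0.0814 -0.6827] t 11.7 F [ 1.1363  1.4955 -2.2391] open 0.12460405493486622
units [-0.2589 -0.0734  0.226   0.1487 -0.032   0.0125] rows>= 1.8493913760335359
```

{"op": "arm_command", "data": {
  "motion": "-0.04 -0.01 0.03 0.03 -0.005 0 0;-0.04 -0.01 0.03 0.03 -0.005 0 0;-0.04 -0.01 0.03 0.02 -0.005 0 0;-0.04 -0.01 0.03 0.02 -0.005 0 0;-0.04 -0.01 0.03 0 -0.005 0 0;-0.04 -0.01 0.03 0 -0.005 0 0;0 0 0 0 0 0 0"
}}

```text
time_s: 12.28
eef_pos: [0.5447, 0.054, 0.0648]
eef_rot: [0.241, 0.634, 0.69, 0.255]
wrist_force: [-0.4, 0.5, -0.6]
opening: 0.128
```

Run:
```python
from h import *
delta((.56,.05,.038),93.7,-40)
print(get_obs()["q"])
```

```text
pos [0.5447 0.054  0.0648] yaw 94.673282006989 toolz [ 0.6548  0.0469 -0.7543] t 12.2833 F [-0.436   0.5285 -0.5559] open 0.1283732451749721
units [-0.0248 -0.032   0.1502  0.0172 -0.0042  0.0178] rows>= 0.8186291756268751
[-0.2402  0.0993  2.3255  1.4498  0.2042 -1.699 ]
```

{"op": "arm_command", "data": {
  "motion": "-0.01 -0.02 0.05 0.006 0 0.006 0;-0.01 -0.02 0.05 0.006 0 0.006 0;-0.005 -0.015 0.04 0.006 0 0.006 0;0 0 0 0 0 0 0"
}}

```text
time_s: 12.62
eef_pos: [0.5571, 0.0511, 0.0408]
eef_rot: [0.233, 0.641, 0.686, 0.253]
wrist_force: [0.1, 0.3, -0.6]
opening: 0.123
```

Run:
```python
from h import *
delta((.56,.05,.030),93.7,-40)
print(get_obs()["q"])
c=cam("wrist"); show(c,"w10",None,1)
c=cam("side"); show(c,"s10",(130,80,330,300),2.6)
```

```text
pos [0.5571 0.0511 0.0408] yaw 93.95518313471976 toolz [ 0.6434  0.0484 -0.764 ] t 12.6167 F [ 0.0563  0.3379 -0.5572] open 0.12337268007458732
units [-0.0069 -0.024   0.0505  0.003  -0.0065  0.0001] rows>= 0.2967288136014281
[-0.2385  0.196   2.285   1.6503  0.201  -1.8868]
```

View pics/s10.png

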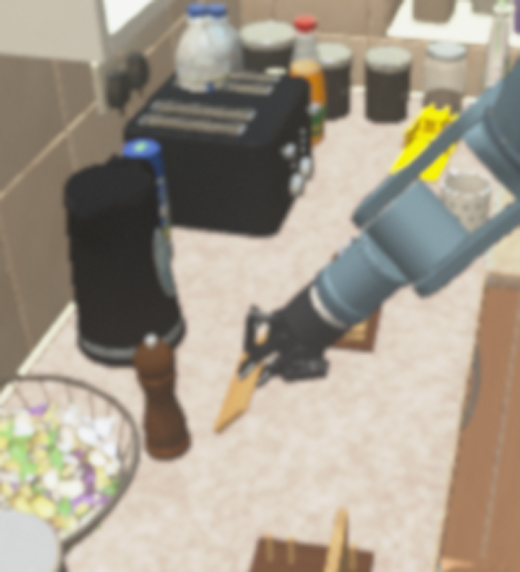

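View pics/w10.png

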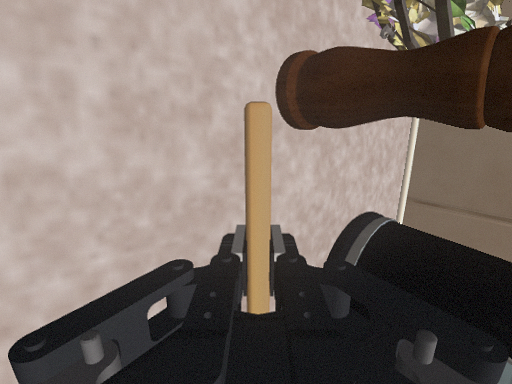

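{"op": "arm_command", "data": {
  "motion": "-0.004 -0.011 0.013 0 0 0 0;-0.002 -0.011 0.013 0 0 0 0;0 -0.007 0.01 0 0 0 0;0 0 0 0 0 0 0"
}}

```text
time_s: 13.05
eef_pos: [0.5576, 0.0519, 0.0361]
eef_rot: [0.234, 0.639, 0.687, 0.255]
wrist_force: [-1.5, -0.2, -0.6]
opening: 0.128
```

Run:
```python
from h import *
delta((.56,.05,.030),93.7,-40)
```

```text
pos [0.5576 0.0519 0.0361] yaw 94.22166105278886 toolz [ 0.6473  0.0509 -0.7606] t 13.05 F [-1.5002 -0.1579 -0.619 ] open 0.12791247593201688
units [-0.0107 -0.0113  0.0303  0.0081 -0.0086  0.0041] rows>= 0.17908419721149668
```

{"op": "arm_command", "data": {
  "motion": "-0.004 -0.015 0.018 0 0 0 0;-0.002 -0.015 0.018 0 0 0 0;0 0 0 0 0 0 0"
}}

```text
time_s: 13.3
eef_pos: [0.5587, 0.0521, 0.0303]
eef_rot: [0.235, 0.637, 0.687, 0.257]
wrist_force: [0.4, -0.2, -1.1]
opening: 0.131
```

{"op": "arm_command", "data": {
  "motion": "0 -0.01 0.012 0 0 0 0;0 0 0 0 0 0 0"
}}

```text
time_s: 13.47
eef_pos: [0.5594, 0.0527, 0.0305]
eef_rot: [0.237, 0.636, 0.687, 0.259]
wrist_force: [-0.1, -0.4, -0.9]
opening: 0.124
```

{"op": "arm_command", "data": {
  "motion": "0 0 0 0 0 0 0.3;0 0 0 0 0 0 0.3;0 0 0 0 0 0 0.3;0 0 0 0 0 0 0.3;0 0 0 0 0 0 0.3"
}}

```text
time_s: 13.88
eef_pos: [0.5606, 0.0535, 0.0341]
eef_rot: [0.238, 0.635, 0.687, 0.26]
wrist_force: [0.4, -0.5, -0.2]
opening: 0.297
```

Run:
```python
from h import *
delta((.56,.05,.030),93.7,-40)
c=cam("side"); show(c,"s11",(150,130,300,260),4)
c=cam("wrist"); show(c,"w11",None,1)
```

```text
pos [0.5606 0.0535 0.0341] yaw 94.56778808051597 toolz [ 0.658   0.0549 -0.751 ] t 13.8833 F [ 0.4367 -0.5418 -0.1745] open 0.2970006069633351
units [-0.0175 -0.0168  0.0125  0.0221 -0.0116  0.0091] rows>= 0.23419260579167547
```

View pics/s11.png

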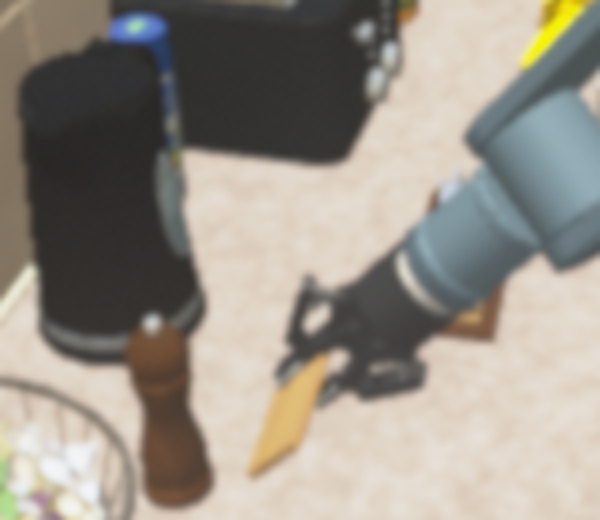

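View pics/w11.png

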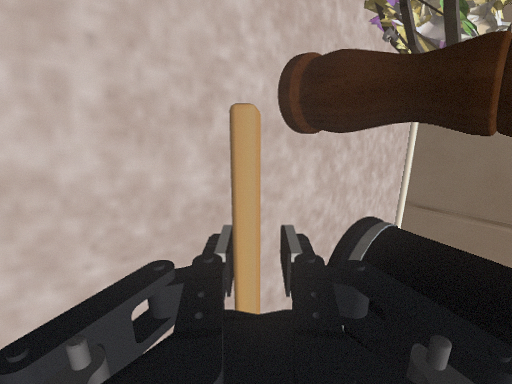

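{"op": "arm_command", "data": {
  "motion": "0 0 -0.06 0 0 0 0.3;0 0 -0.06 0 0 0 0.3;0 0 -0.06 0 0 0 0.3;0 0 -0.06 0 0 0 0.3;0 0 -0.06 0 0 0 0.3;0 0 -0.06 0 0 0 0.3;0 0 -0.06 0 0 0 0.3;0 0 -0.06 0 0 0 0.3;0 0 0 0 0 0 0.3"
}}

```text
time_s: 14.73
eef_pos: [0.4935, 0.0483, 0.1063]
eef_rot: [0.235, 0.636, 0.688, 0.258]
wrist_force: [-0.0, 0.2, 0.6]
opening: 0.301
```

Run:
```python
from h import *
delta((.44,.05,.2),93.7,0)
print(get_obs()["q"])
c=cam("side"); show(c,"s12",(150,130,300,260),4)
```

```text
pos [0.4935 0.0483 0.1063] yaw 94.53936413241172 toolz [ 0.6526  0.0558 -0.7556] t 14.7333 F [-0.0347  0.2006  0.6306] open 0.3012864409669341
units [ 0.0321  0.1054 -0.5281  0.6819 -0.0098  0.0116] rows>= 6.018693382047814
[-0.3164 -0.1735  2.4469  0.9398  0.3227 -1.2169]
```

View pics/s12.png

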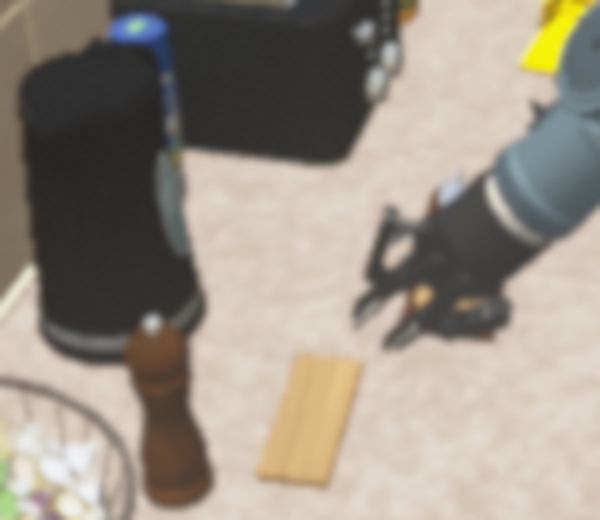

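{"op": "arm_command", "data": {
  "motion": "0 0 -0.08 0.1 0 0 0.3;0 0 -0.08 0.1 0 0 0.5;0 0 -0.08 0.1 0 0 0.5;0 0 -0.06 0.1 0 0 0.7;0 0 -0.06 0.1 0 0 0.9;0 0 -0.06 0.1 0 0 1;0 0 -0.06 0.08 0 0 1;0 0 0 0 0 0 1"
}}

```text
time_s: 15.45
eef_pos: [0.4619, 0.0552, 0.1711]
eef_rot: [0.025, 0.669, 0.741, 0.054]
wrist_force: [0.4, 0.2, -0.1]
opening: 1.002
```

Run:
```python
from h import *
delta((.54,.13,.2),93.7,0)
print(get_obs()["q"])
```

```text
pos [0.4619 0.0552 0.1711] yaw 95.98002647769475 toolz [ 0.1096  0.0458 -0.9929] t 15.45 F [ 0.4053  0.2018 -0.0662] open 1.0018615243650284
units [ 0.336   0.4395 -0.0836  0.1082 -0.035   0.0361] rows>= 2.944684149869336
[-0.1834 -0.0879  2.0207  0.0727  1.11   -0.315 ]
```

{"op": "arm_command", "data": {
  "motion": "0.08 0.11 -0.03 0.036 -0.012 0.012 1;0.08 0.11 -0.03 0.036 -0.012 0.012 1;0.08 0.11 -0.06 0.036 -0.012 0.012 1;0.02 0.08 -0.06 0 0 0 1;0 0 0 0 0 0 1;0 0 0 0 0 0 1"
}}

```text
time_s: 15.95
eef_pos: [0.5346, 0.122, 0.1985]
eef_rot: [-0.011, 0.68, 0.733, 0.001]
wrist_force: [-1.3, -0.5, 0.7]
opening: 1.003
```

Run:
```python
from h import *
import pickle
delta((.54,.11,.2),93.7,0)
c=cam("wrist"); show(c,"w13",None,1.5)
pickle.dump({k:c[k] for k in ("img","intrinsics","distortion","P")},open("w13.pkl","wb"))
```

```text
pos [0.5346 0.122  0.1985] yaw 94.27562835173785 toolz [-0.0142  0.0162 -0.9998] t 15.95 F [-1.2936 -0.5188  0.7386] open 1.002942251374646
units [-0.0616  0.0224 -0.0091 -0.0124 -0.0164  0.0097] rows>= 0.3481586785622807
```

View pics/w13.png

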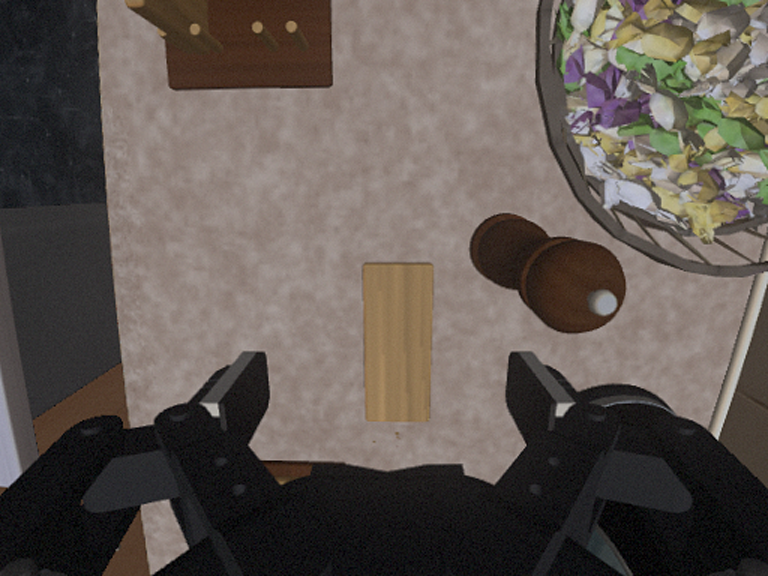

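Run:
```python
from h import *
import pickle
c=pickle.load(open("w13.pkl","rb"))
A=pix2plane(c,np.array([(362.5,263),(433,262.5),(430.5,421),(367,421.5)])/1.5,0.012)
print(A,np.linalg.norm(np.roll(A,-1,0)-A,axis=1),A.mean(0))
d=A[2]+A[3]-A[0]-A[1]; print(np.degrees(np.arctan2(d[1],d[0])))
# mill base
print(pix2plane(c,np.array([(470,250),(507,213),(505,287)])/1.5,0.0))
m=(A[0]+A[1])/2; u=d/np.linalg.norm(d); print("grip at 33mm:",m+u*.033)
```

```text
[[ 0.51164998  0.12579939  0.012     ]
 [ 0.57018984  0.13077785  0.012     ]
 [ 0.58346702 -0.01759183  0.012     ]
 [ 0.52469477 -0.02296486  0.012     ]] [0.05875117 0.14896256 0.05901734 0.14933509] [0.5475004  0.05400514 0.012     ]
-84.93759859122582
[[0.60210381 0.14204887 0.        ]
 [0.62935535 0.17563447 0.        ]
 [0.63686351 0.11206942 0.        ]]
grip at 33mm: [0.54383185 0.09541735 0.012     ]
```

Run:
```python
from h import *
delta((.5439,.0944,.08),95.1,0)
```

```text
pos [0.5341 0.1216 0.1983] yaw 94.23899790392075 toolz [-0.0148  0.016  -0.9998] t 16.0 F [-0.2213 -0.1697 -0.9147] open 0.9973417434487538
units [-0.1495  0.047   0.5882 -0.0128 -0.0164 -0.0142] rows>= 3.203976985596899
```

{"op": "arm_command", "data": {
  "motion": "-0.075 0.024 0 -0.013 -0.016 -0.014 0.88;-0.075 0.024 0.08 0 0 0 0.88;0 0 0.1 0 0 0 0.88;0 0 0.1 0 0 0 0.88;0 0 0.1 0 0 0 0.88;0 0 0.1 0 0 0 0.88;0 0 0 0 0 0 0.88;0 0 0 0 0 0 0.88"
}}

```text
time_s: 16.67
eef_pos: [0.5377, 0.0893, 0.0923]
eef_rot: [-0.003, 0.675, 0.738, 0.004]
wrist_force: [0.8, -0.2, 1.3]
opening: 0.883
```

Run:
```python
from h import *
import pickle
delta((.5439,.0944,.04),95.1,0)
c=cam("wrist"); show(c,"w14",None,1.5)
```

```text
pos [0.5377 0.0893 0.0923] yaw 95.09693742618593 toolz [ 0.0011  0.0098 -1.    ] t 16.6667 F [ 0.8387 -0.2411  1.2837] open 0.8827609088690392
units [ 0.0201  0.0329  0.2616  0.0019 -0.0092 -0.0001] rows>= 1.3917463075420582
```

View pics/w14.png

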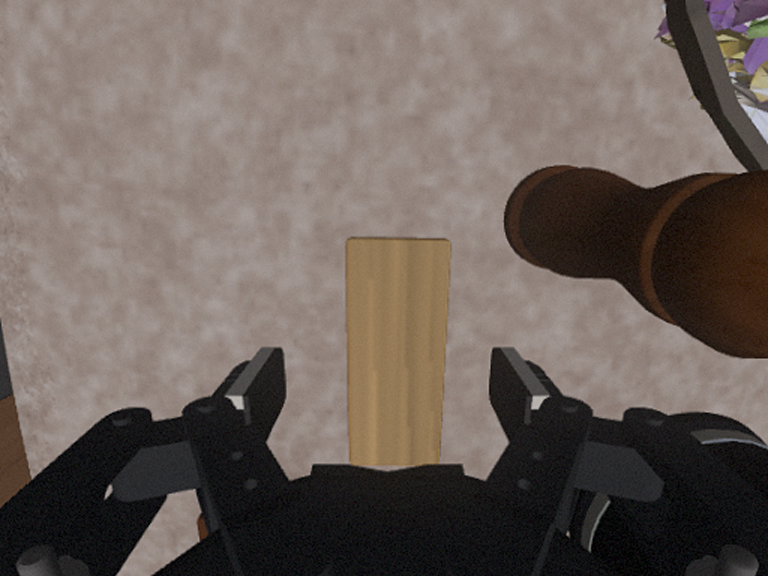

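{"op": "arm_command", "data": {
  "motion": "0.02 0.033 0 0 -0.009 0 0.88;0 0 0.07 0 0 0 0.88;0 0 0.07 0 0 0 0.88;0 0 0.07 0 0 0 0.88;0 0 0.07 0 0 0 0.88;0 0 0.07 0 0 0 0.88;0 0 0 0 0 0 0.88;0 0 0 0 0 0 0.88"
}}

```text
time_s: 17.38
eef_pos: [0.5559, 0.0959, 0.0325]
eef_rot: [0.01, 0.675, 0.738, 0.008]
wrist_force: [0.4, 0.8, 0.9]
opening: 0.883
```

Run:
```python
from h import *
import pickle
delta((.5439,.0944,-.003),95.1,0)
c=cam("wrist"); show(c,"w15",None,1.5)
```

```text
pos [0.5559 0.0959 0.0325] yaw 95.12774248863228 toolz [ 0.0262 -0.0014 -0.9997] t 17.3833 F [0.3748 0.849  0.8512] open 0.8829020695201484
units [-0.0014 -0.0652  0.1759  0.0248  0.0035  0.0005] rows>= 0.9873878987678608
```

View pics/w15.png

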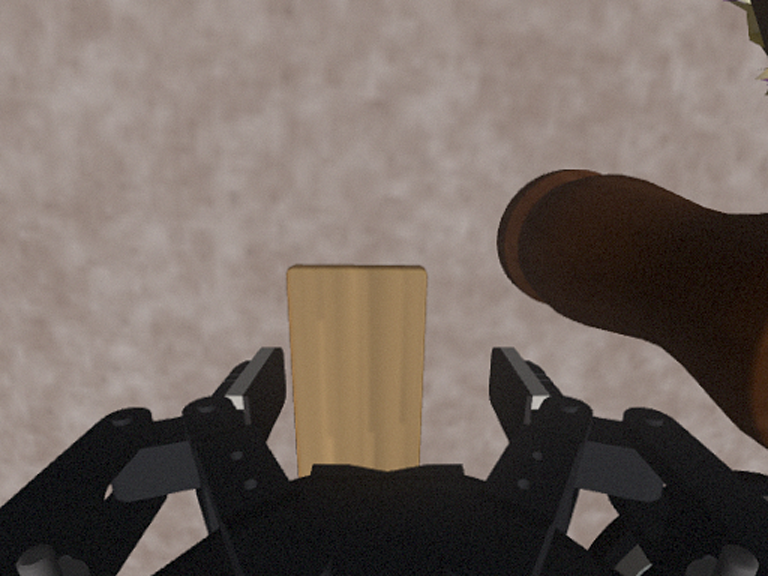

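{"op": "arm_command", "data": {
  "motion": "0 -0.065 0 0.025 0.004 0 0.88;0 0 0 0 0 0 0.88"
}}

```text
time_s: 17.6
eef_pos: [0.5435, 0.095, 0.0346]
eef_rot: [0.0, 0.675, 0.738, 0.0]
wrist_force: [0.1, -0.2, 0.0]
opening: 0.879
```

Run:
```python
from h import *
delta((.5439,.0944,-.003),95.1,0)
c=cam("wrist"); show(c,"w16",None,1.5)
```

```text
pos [0.5435 0.095  0.0346] yaw 95.16762851283502 toolz [ 0.0007  0.0005 -1.    ] t 17.6 F [ 0.0837 -0.1664  0.0096] open 0.8787242535368455
units [-0.0033  0.0017  0.1881  0.0007 -0.0004  0.0011] rows>= 0.9899663915471155
```

View pics/w16.png

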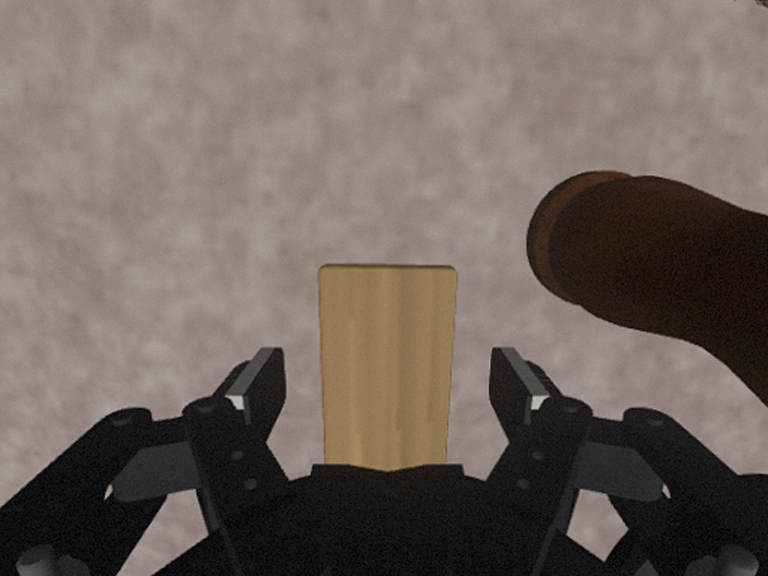

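{"op": "arm_command", "data": {
  "motion": "0 -0.006 0.03 0.003 0 0 0.88;0 -0.006 0.03 0.003 0 0 0.88;0 -0.006 0.03 0.003 0 0 0.88;0 -0.006 0.03 0.003 0 0 0.88;0 -0.006 0.03 0.003 0 0 0.88;0 0 0 0 0 0 0.88"
}}

```text
time_s: 18.15
eef_pos: [0.5395, 0.0942, 0.0039]
eef_rot: [-0.003, 0.675, 0.738, -0.004]
wrist_force: [-0.6, 0.4, -0.3]
opening: 0.881
```

Run:
```python
from h import *
delta((.5439,.0944,-.003),95.1,0)
```

```text
pos [0.5395 0.0942 0.0039] yaw 95.13159983305951 toolz [-0.0099 -0.0013 -1.    ] t 18.15 F [-0.6116  0.4444 -0.3362] open 0.8814407744626922
units [-0.0008  0.0225  0.0342 -0.0095  0.0004  0.0005] rows>= 0.21537392905889968
```

{"op": "arm_command", "data": {
  "motion": "0 0.022 0.01 -0.009 0 0 0.88;0 0 0.02 0 0 0 0.88;0 0 0 0 0 0 0.88"
}}

```text
time_s: 18.4
eef_pos: [0.5436, 0.0946, -0.0039]
eef_rot: [-0.0, 0.675, 0.738, -0.001]
wrist_force: [-0.8, 0.3, -0.1]
opening: 0.88
```

Run:
```python
from h import *
delta((.5439,.0944,-.003),95.1,0)
c=cam("wrist"); show(c,"w17",None,1.5)
```

```text
pos [ 0.5436  0.0946 -0.0039] yaw 95.1204049908079 toolz [-0.0013 -0.0003 -1.    ] t 18.4 F [-0.8097  0.2732 -0.1288] open 0.8800458844565217
units [-0.001   0.0013 -0.0043 -0.0013  0.0001  0.0003] rows>= 0.023966559959074443
```

View pics/w17.png

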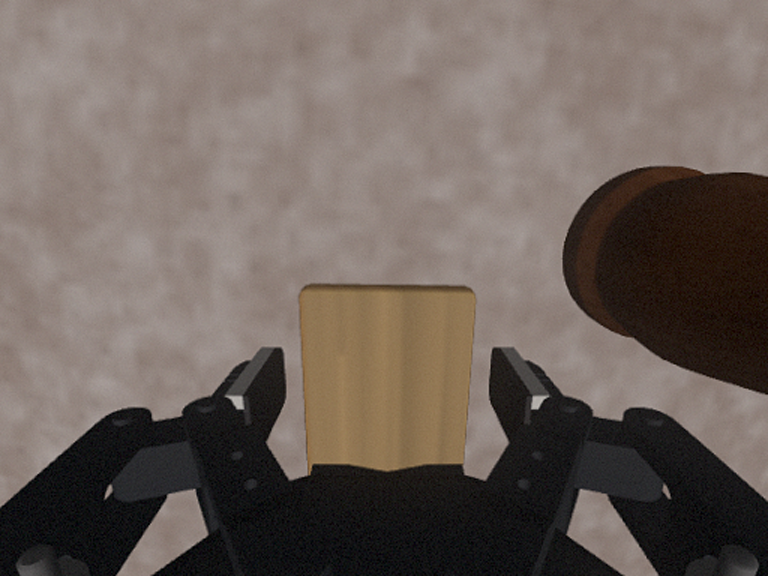

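{"op": "arm_command", "data": {
  "motion": "0 0 0.012 0 0 0 0.88;0 0 0 0 0 0 0.88"
}}

```text
time_s: 18.62
eef_pos: [0.5443, 0.0946, -0.0058]
eef_rot: [0.0, 0.675, 0.738, -0.0]
wrist_force: [-0.2, -0.9, 0.8]
opening: 0.879
```

{"op": "arm_command", "data": {
  "motion": "0 0 0 0 0 0 0.5;0 0 0 0 0 0 0.5;0 0 0 0 0 0 0.5;0 0 0 0 0 0 0.5;0 0 0 0 0 0 0.5;0 0 0 0 0 0 0.5"
}}

```text
time_s: 19.12
eef_pos: [0.5456, 0.0946, -0.0037]
eef_rot: [0.001, 0.675, 0.738, 0.001]
wrist_force: [-1.0, -0.4, -1.0]
opening: 0.682
```

Run:
```python
from h import *
delta((.5439,.0944,.05),95.1,0)
c=cam("wrist"); show(c,"w18",None,1.5)
```

```text
pos [ 0.5456  0.0946 -0.0037] yaw 95.12599177361498 toolz [ 0.0024 -0.0003 -1.    ] t 19.1167 F [-0.9905 -0.3997 -0.9873] open 0.6824103485542453
units [-0.0006 -0.008  -0.2688  0.0023  0.0005  0.0004] rows>= 1.415167851104404
```

View pics/w18.png

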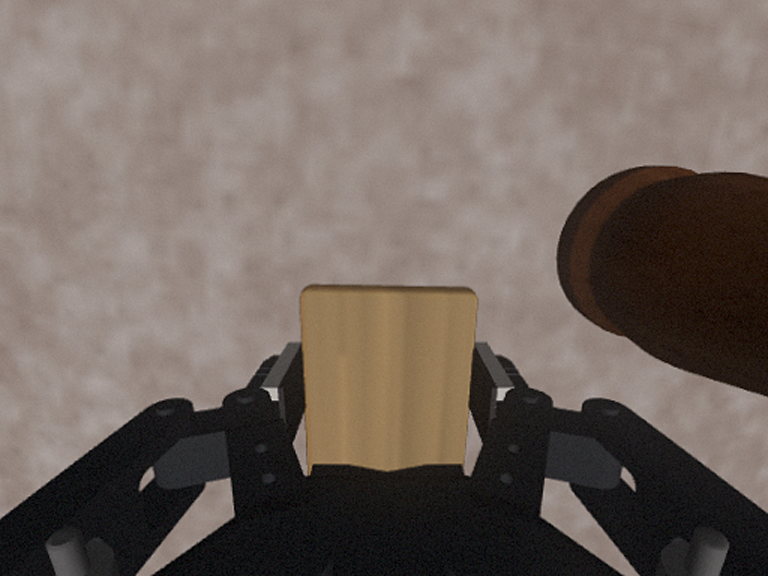

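{"op": "arm_command", "data": {
  "motion": "0 0 -0.05 0 0 0 0.5;0 0 -0.1 0 0 0 0.5;0 0 -0.1 0 0 0 0.5;0 0 -0.1 0 0 0 0.5;0 0 -0.1 0 0 0 0.5;0 0 0 0 0 0 0.5"
}}

```text
time_s: 19.67
eef_pos: [0.5426, 0.0948, 0.0897]
eef_rot: [-0.002, 0.675, 0.738, -0.002]
wrist_force: [1.0, 0.0, -0.8]
opening: 0.684
```

Run:
```python
from h import *
delta((.4541,.0303,.08),93.5,0)
c=cam("wrist"); show(c,"w19",None,1)
c=cam("side"); show(c,"s19",(150,130,300,260),4)
```

```text
pos [0.5426 0.0948 0.0897] yaw 95.11912988645602 toolz [-0.0047  0.0001 -1.    ] t 19.6667 F [ 1.0224  0.0207 -0.7515] open 0.6841780417209471
units [-0.2816 -0.4694  0.0503 -0.0044 -0.0004  0.027 ] rows>= 2.893076763667261
```

View pics/s19.png

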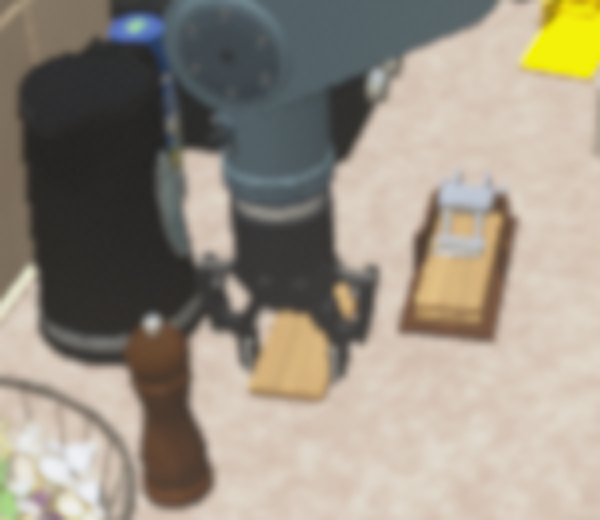

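View pics/w19.png

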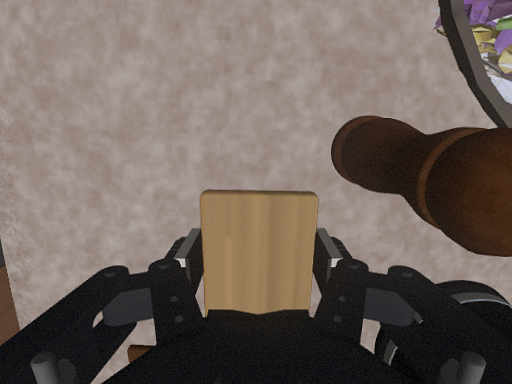

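{"op": "arm_command", "data": {
  "motion": "-0.07 -0.117 0 0 0 0.007 0.5;-0.07 -0.117 0 0 0 0.007 0.5;-0.07 -0.117 0 0 0 0.007 0.5;-0.07 -0.117 0 0 0 0.007 0.5;0 0 0 0 0 0 0.5;0 0 0 0 0 0 0.5"
}}

```text
time_s: 20.27
eef_pos: [0.4419, 0.0311, 0.0787]
eef_rot: [-0.009, 0.686, 0.728, -0.006]
wrist_force: [0.4, -0.4, -0.7]
opening: 0.684
```

Run:
```python
from h import *
delta((.4541,.0303,.045),93.5,0)
```

```text
pos [0.4419 0.0311 0.0787] yaw 93.43963448533395 toolz [-0.0219  0.0028 -0.9998] t 20.2667 F [ 0.3962 -0.4201 -0.7154] open 0.6842949574587083
units [-0.0082  0.0641  0.1672 -0.0207 -0.0039 -0.001 ] rows>= 0.943303924205061
```

{"op": "arm_command", "data": {
  "motion": "-0.004 0.032 0.03 -0.012 -0.004 0 0.5;-0.004 0.03 0.03 -0.01 0 0 0.5;0 0 0.03 0 0 0 0.5;0 0 0.03 0 0 0 0.5;0 0 0.03 0 0 0 0.5;0 0 0 0 0 0 0.5"
}}

```text
time_s: 20.77
eef_pos: [0.4536, 0.0315, 0.0428]
eef_rot: [-0.002, 0.685, 0.728, -0.001]
wrist_force: [-0.7, -0.6, -1.7]
opening: 0.681
```

Run:
```python
from h import *
import pickle
delta((.4541,.0303,.034),93.5,0)
c=cam("top"); show(c,"t20",(220,150,330,250),6)
pickle.dump({k:c[k] for k in ("img","intrinsics","distortion","P")},open("t20.pkl","wb"))
c=cam("side"); show(c,"s20",(210,130,310,230),6)
```

```text
pos [0.4536 0.0315 0.0428] yaw 93.47909615567737 toolz [-0.0032  0.0016 -1.    ] t 20.7667 F [-0.7322 -0.6051 -1.7092] open 0.681333436014379
units [-0.0061  0.0021  0.0441 -0.003  -0.0018 -0.0003] rows>= 0.23472780156125447
```

View pics/t20.png

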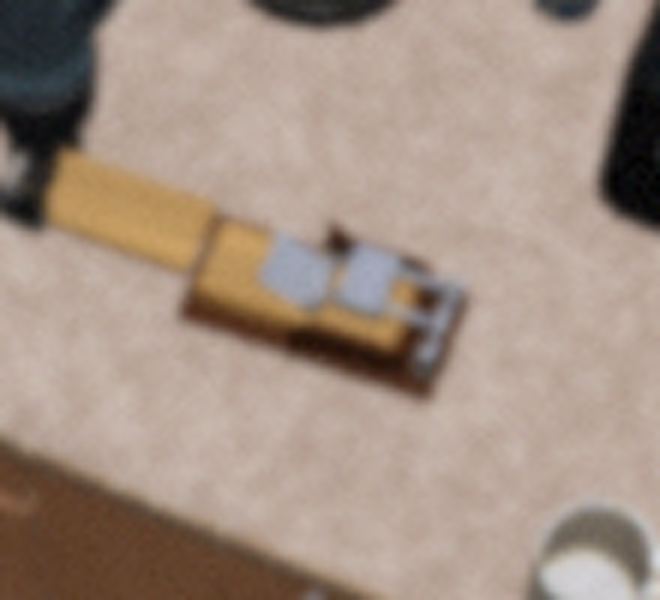

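View pics/s20.png

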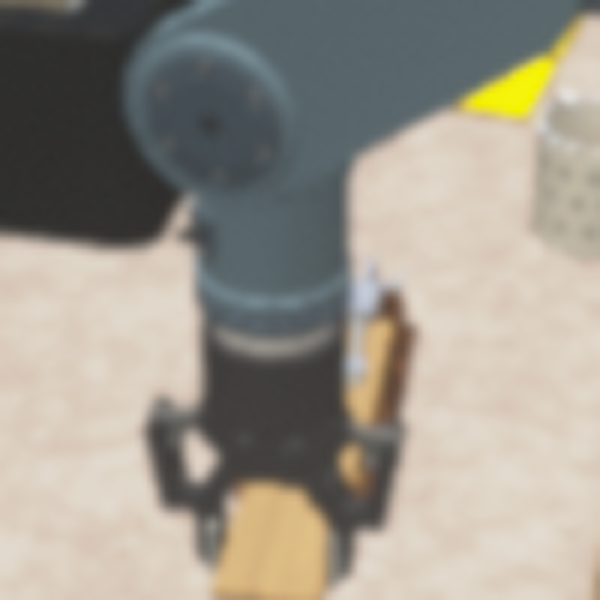

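Run:
```python
from h import *
import pickle
c=pickle.load(open("t20.pkl","rb"))
a=np.radians(-86.5);u=np.array([np.cos(a),np.sin(a),0]);n=np.array([-u[1],u[0],0]);o=np.array([.4661,-.1649,0])
img=c["img"][150:250,220:330,::-1];im=cv2.resize(img,None,fx=6,fy=6,interpolation=cv2.INTER_CUBIC)
def poly(P,col):
    p=((w2pix(c,P)-[219.5,149.5])*6).astype(int); cv2.polylines(im,[p.reshape(-1,1,2)],True,col,1)
pz=lambda x0,x1,h,z:[o+u*x+n*y+[0,0,z] for x,y in((x0,-h),(x1,-h),(x1,h),(x0,h))]
poly(pz(-.075,.075,.03,.034),(0,0,255)); poly(pz(-.085,.11,.045,.010),(0,255,0))
g=get_obs()["eef_pos"]; uu=u
b=np.array([g[0],g[1],.0585])
poly([b+u*x+n*y for x,y in((-.034,-.03),(.116,-.03),(.116,.03),(-.034,.03))],(255,0,0))
cv2.imwrite("pics/t20o.png",im)
```

```text
(no output)
```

View pics/t20o.png

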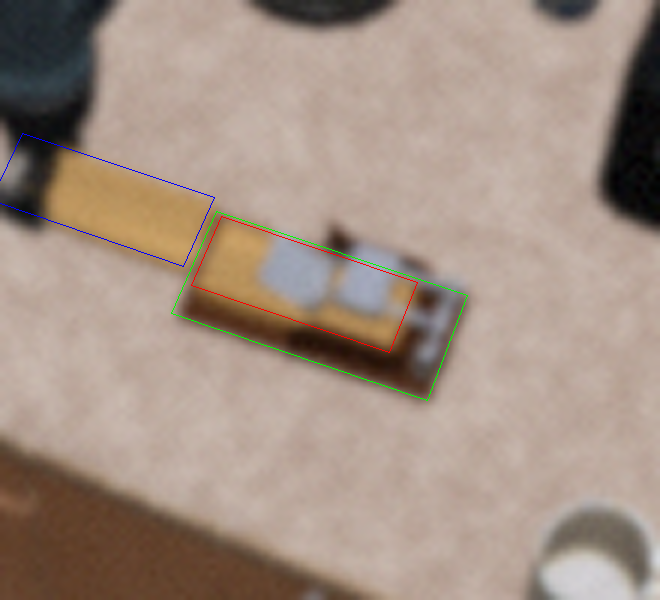

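{"op": "arm_command", "data": {
  "motion": "-0.006 0.002 0.02 -0.003 -0.002 0 0.5;0 0 0.03 0 0 0 0.5;0 0 0 0 0 0 0.5"
}}

```text
time_s: 21.12
eef_pos: [0.4557, 0.03, 0.0338]
eef_rot: [0.002, 0.685, 0.728, 0.001]
wrist_force: [0.5, 0.7, -0.8]
opening: 0.684
```

Run:
```python
from h import *
delta((.4557,.0048,.0325),93.5,0)
```

```text
pos [0.4557 0.03   0.0338] yaw 93.50670304730752 toolz [ 0.0036 -0.0012 -1.    ] t 21.1167 F [ 0.4531  0.6661 -0.8088] open 0.6844354599484671
units [-0.126  -0.0077  0.0066  0.0034  0.0013  0.0001] rows>= 0.6652378892531808
```

{"op": "arm_command", "data": {
  "motion": "-0.05 -0.004 0.002 0.002 0 0 0.5;-0.05 -0.004 0.002 0.001 0 0 0.5;-0.05 0 0 0 0 0 0.5;-0.05 0 0 0 0 0 0.5;0 0 0 0 0 0 0.5"
}}

```text
time_s: 21.53
eef_pos: [0.4571, -0.0144, 0.0334]
eef_rot: [0.001, 0.685, 0.729, -0.0]
wrist_force: [-0.3, -1.6, -0.6]
opening: 0.68
```

Run:
```python
from h import *
delta((.4637,-.1254,.0315),93.5,0)
c=cam("top"); show(c,"t21",(220,150,330,250),6)
```

```text
pos [ 0.4571 -0.0144  0.0334] yaw 93.57932223171701 toolz [ 0.0013 -0.0022 -1.    ] t 21.5333 F [-0.2609 -1.6294 -0.5758] open 0.6796646130601666
units [-0.5559 -0.0016  0.0106  0.0011  0.0022  0.0013] rows>= 2.9260876773745013
```

View pics/t21.png

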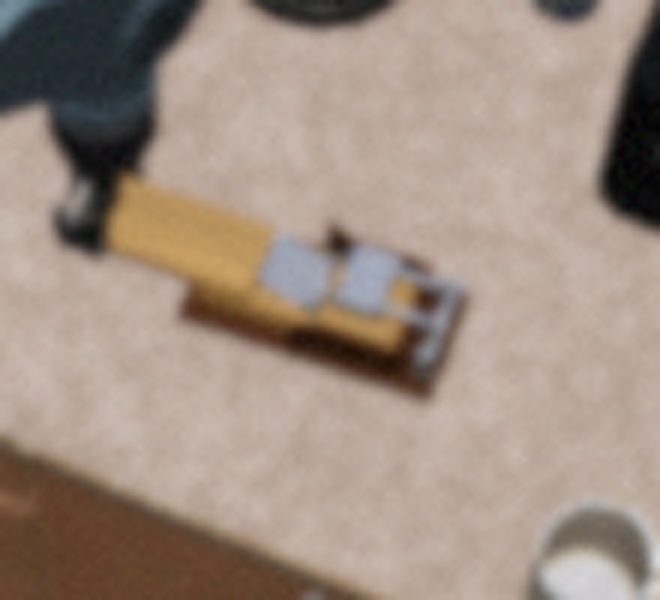

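{"op": "arm_command", "data": {
  "motion": "-0.04 0 0.01 0 0.002 0 0.5;-0.05 0 0 0 0 0 0.5;-0.05 0 0 0 0 0 0.5;0 0 0 0 0 0 0.5"
}}

```text
time_s: 21.92
eef_pos: [0.458, -0.0439, 0.0308]
eef_rot: [-0.001, 0.685, 0.729, 0.001]
wrist_force: [1.3, -1.1, -2.4]
opening: 0.681
```

Run:
```python
from h import *
delta((.4637,-.1254,.0315),93.5,0)
```

```text
pos [ 0.458  -0.0439  0.0308] yaw 93.52461234270861 toolz [-0.0003  0.0022 -1.    ] t 21.9167 F [ 1.2888 -1.131  -2.4008] open 0.6813782938587599
units [-0.4087  0.0032 -0.0042 -0.0001 -0.0021  0.0004] rows>= 2.151004224347764
```

{"op": "arm_command", "data": {
  "motion": "-0.05 0.001 -0.003 0 -0.002 0 0.5;-0.05 0 0 0 0 0 0.5;-0.05 0 0 0 0 0 0.5;0 0 0 0 0 0 0.5"
}}

```text
time_s: 22.25
eef_pos: [0.4598, -0.0739, 0.0307]
eef_rot: [-0.002, 0.685, 0.728, 0.001]
wrist_force: [0.5, -3.0, -2.0]
opening: 0.684
```

Run:
```python
from h import *
delta((.4637,-.1254,.0315),93.5,0)
c=cam("top"); show(c,"t22",(220,150,330,250),6)
```

```text
pos [ 0.4598 -0.0739  0.0307] yaw 93.49740990514222 toolz [-0.0006  0.0043 -1.    ] t 22.25 F [ 0.5244 -2.976  -2.0024] open 0.684436824748221
units [-0.2583  0.0037 -0.0051 -0.0003 -0.0041 -0.    ] rows>= 1.359796525715719
```

View pics/t22.png

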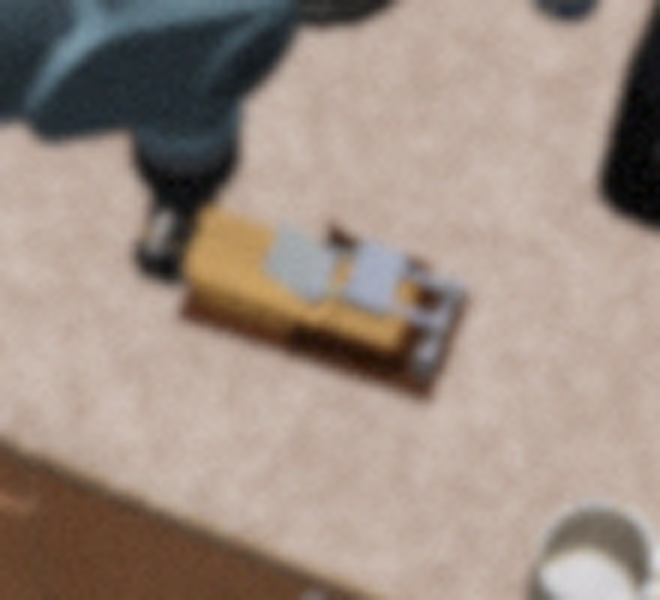

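{"op": "arm_command", "data": {
  "motion": "-0.045 0.002 -0.003 0 -0.004 0 0.5;-0.045 0.001 0 0 0 0 0.5;-0.045 0 0 0 -0.002 0 0.5;-0.045 0 0 0 0 0 0.5;0 0 0 0 0 0 0.5"
}}

```text
time_s: 22.72
eef_pos: [0.4622, -0.1112, 0.0307]
eef_rot: [-0.0, 0.685, 0.729, -0.001]
wrist_force: [1.1, -1.7, -4.7]
opening: 0.685
```

Run:
```python
from h import *
delta((.4637,-.1254,.0308),93.5,0)
c=cam("top"); show(c,"t23",(220,150,330,250),6)
```

```text
pos [ 0.4622 -0.1112  0.0307] yaw 93.55542706916488 toolz [-0.0011 -0.0011 -1.    ] t 22.7167 F [ 1.1116 -1.7047 -4.7078] open 0.6845443883377632
units [-0.0714  0.0031 -0.0006 -0.0011  0.001   0.0009] rows>= 0.37631424555540055
```

View pics/t23.png

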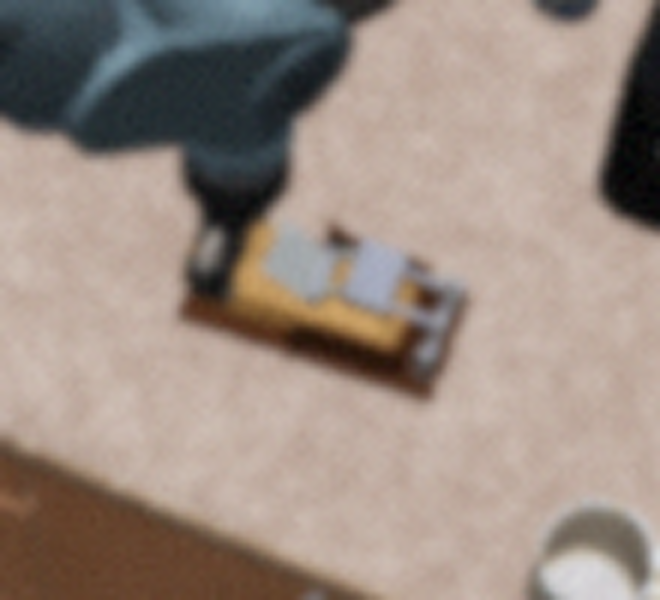

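{"op": "arm_command", "data": {
  "motion": "-0.03 0.002 0 0 0 0 0.5;-0.03 0 0 0 0 0 0.5;0 0 0 0 0 0 0.5"
}}

```text
time_s: 23.02
eef_pos: [0.4628, -0.1231, 0.0303]
eef_rot: [-0.001, 0.685, 0.729, -0.001]
wrist_force: [1.5, 1.7, -3.4]
opening: 0.688
```

{"op": "arm_command", "data": {
  "motion": "-0.015 0 0 0 0 0 0.5;0 0 0 0 0 0 0.5"
}}

```text
time_s: 23.18
eef_pos: [0.4627, -0.123, 0.0297]
eef_rot: [-0.003, 0.684, 0.729, 0.001]
wrist_force: [2.2, -2.1, -2.3]
opening: 0.68
```

{"op": "arm_command", "data": {
  "motion": "-0.015 0 0 0 0 0 0.5;0 0 0 0 0 0 0.5"
}}

```text
time_s: 23.35
eef_pos: [0.4627, -0.1229, 0.0297]
eef_rot: [-0.005, 0.684, 0.73, 0.003]
wrist_force: [0.6, -4.2, -0.6]
opening: 0.681
```

{"op": "arm_command", "data": {
  "motion": "-0.03 0 0 0 0 0 0.5"
}}

```text
time_s: 23.43
eef_pos: [0.4621, -0.1235, 0.0294]
eef_rot: [-0.009, 0.684, 0.73, 0.005]
wrist_force: [5.0, 51.6, 17.4]
opening: 0.68
```

Run:
```python
from h import *
delta((.4637,-.1254,.0308),93.5,0)
c=cam("top"); show(c,"t24",(230,160,310,230),8)
c=cam("wrist"); show(c,"w24",None,1.5)
```

```text
pos [ 0.4621 -0.1235  0.0294] yaw 93.69745162842896 toolz [-0.0061  0.0202 -0.9998] t 23.4333 F [ 4.978  51.6475 17.3948] open 0.6800446457967574
units [-0.0097  0.0072 -0.0074 -0.0046 -0.0196  0.0033] rows>= 0.17992499929626066
```

View pics/t24.png

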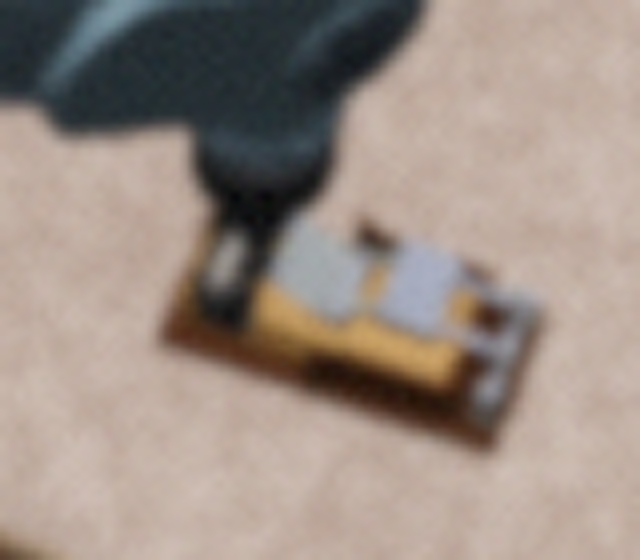

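View pics/w24.png

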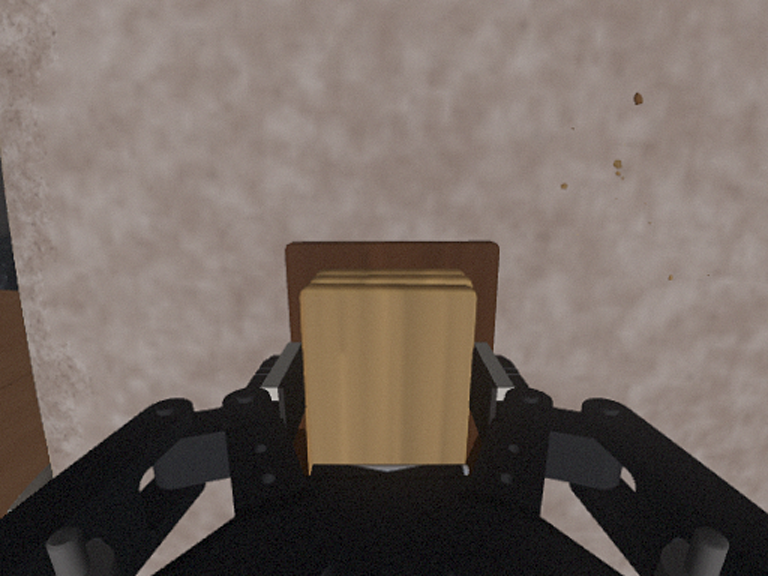

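{"op": "arm_command", "data": {
  "motion": "0 0.004 -0.004 -0.004 -0.02 0 0.5;0 0 0 0 0 0 0.5"
}}

```text
time_s: 23.7
eef_pos: [0.4618, -0.1225, 0.0302]
eef_rot: [-0.001, 0.684, 0.729, -0.001]
wrist_force: [0.4, 1.4, -3.5]
opening: 0.68
```

Run:
```python
from h import *
delta((.4637,-.1254,.0308),93.5,0)
c=cam("wrist"); show(c,"w25",(180,140,340,320),3.3)
```

```text
pos [ 0.4618 -0.1225  0.0302] yaw 93.65134914677778 toolz [-0.0031  0.0004 -1.    ] t 23.7 F [ 0.3901  1.4447 -3.5349] open 0.6798057751209892
units [-0.0153  0.0085 -0.0032 -0.0029 -0.0005  0.0025] rows>= 0.09354640047108838
```

View pics/w25.png

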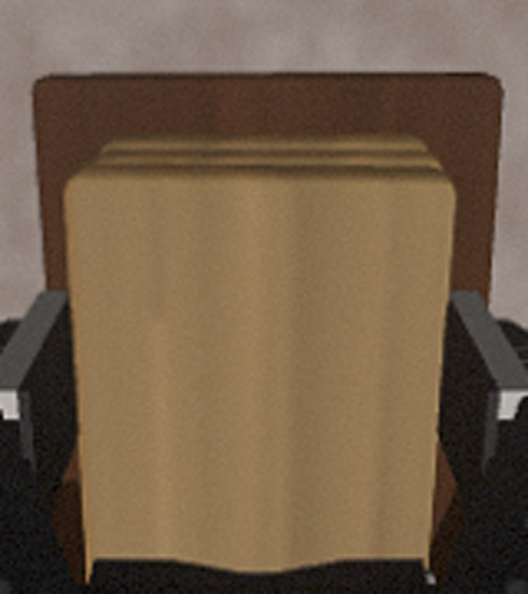

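Run:
```python
from h import *
c=cam("wrist")
# measure y on center col of each top edge at known heights (scaled pics)
f=lambda p:np.array(p)/3.3+[180,140]
for r,z in ((176,.046),(163,.034),(143,.022),(75,.010)):
    print(z,pix2plane(c,f([(262,r)]),z))
print("lateral",pix2plane(c,f([(66,190),(455,190)]),.046),pix2plane(c,f([(101,140),(427,140)]),.022))
```

```text
0.046 [[ 0.4606172  -0.08948241  0.046     ]]
0.034 [[ 0.46070699 -0.09050167  0.034     ]]
0.022 [[ 0.46069132 -0.08991096  0.022     ]]
0.01 [[ 0.46005056 -0.07977374  0.01      ]]
lateral [[ 0.43157809 -0.09353546  0.046     ]
 [ 0.48945422 -0.08976982  0.046     ]] [[ 0.43258128 -0.0911852   0.022     ]
 [ 0.48940043 -0.08749814  0.022     ]]
```

{"op": "arm_command", "data": {
  "motion": "0 0 0 0 0 0 0.88;0 0 0 0 0 0 0.88;0 0 0 0 0 0 0.88;0 0 -0.03 0 0 0 0.88;0 0 -0.03 0 0 0 0.88;0 0 -0.05 0 0 0 0.88;0 0 -0.1 0 0 0 0.88;0 0 -0.1 0 0 0 0.88;0 0 0 0 0 0 0.88"
}}

```text
time_s: 24.55
eef_pos: [0.4636, -0.1277, 0.0989]
eef_rot: [0.001, 0.685, 0.728, -0.001]
wrist_force: [1.1, -0.6, 0.5]
opening: 0.879
```

Run:
```python
from h import *
delta((.4637,-.2,.25),93.5,0)
c=cam("wrist"); show(c,"w26",None,1.5)
```

```text
pos [ 0.4636 -0.1277  0.0989] yaw 93.47466813396764 toolz [-0.0005 -0.0031 -1.    ] t 24.55 F [ 1.072  -0.6367  0.4839] open 0.8786545551681174
units [-0.3633 -0.0219 -0.7542 -0.0007  0.0029 -0.0004] rows>= 4.407358013269453
```

View pics/w26.png

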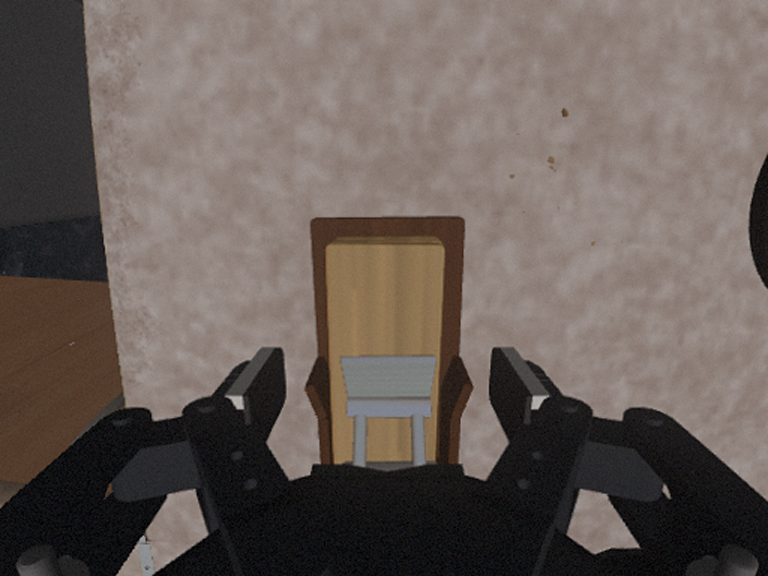

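{"op": "arm_command", "data": {
  "motion": "-0.03 0 -0.13 0 0 0 0.88;-0.05 0 -0.13 0 0 0 0.88;-0.07 0 -0.13 0 0 0 0.88;-0.1 0 -0.13 0 0 0 0.88;-0.12 0 -0.1 0 0 0 0.88;-0.12 0 -0.05 0 0 0 0.88;-0.1 0 0 0 0 0 0.88;0 0 0 0 0 0 0.88;0 0 0 0 0 0 0.88"
}}

```text
time_s: 25.35
eef_pos: [0.4673, -0.2478, 0.235]
eef_rot: [-0.002, 0.685, 0.729, -0.003]
wrist_force: [-0.3, 0.4, 0.2]
opening: 0.881
```

Run:
```python
from h import *
import pickle
delta((.4637,-.24,.25),93.5,0)
c=cam("wrist"); show(c,"w27",(170,0,350,190),3.1)
show(c,"w27f",None,1)
pickle.dump({k:c[k] for k in ("img","intrinsics","distortion","P")},open("w27.pkl","wb"))
c=cam("side"); show(c,"s27",(230,110,330,230),4.5)
```

```text
pos [ 0.4673 -0.2478  0.235 ] yaw 93.59944757945318 toolz [-0.007  -0.0009 -1.    ] t 25.35 F [-0.346   0.4139  0.2059] open 0.8805918624578073
units [ 0.04   -0.016  -0.0752 -0.0067  0.0005  0.0017] rows>= 0.45587494738970574
```

View pics/w27.png

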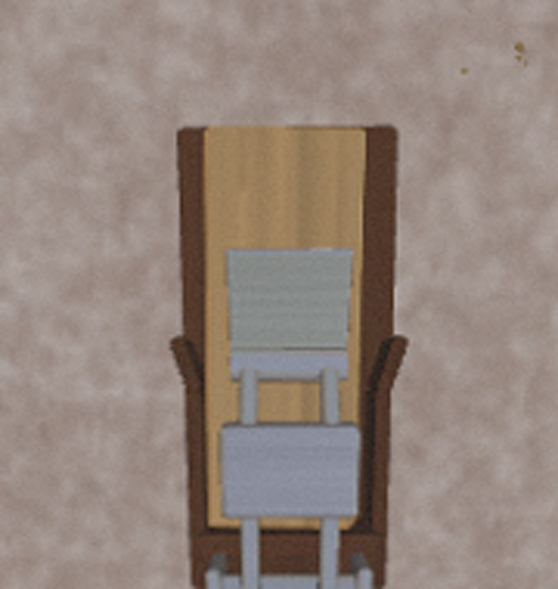

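View pics/s27.png

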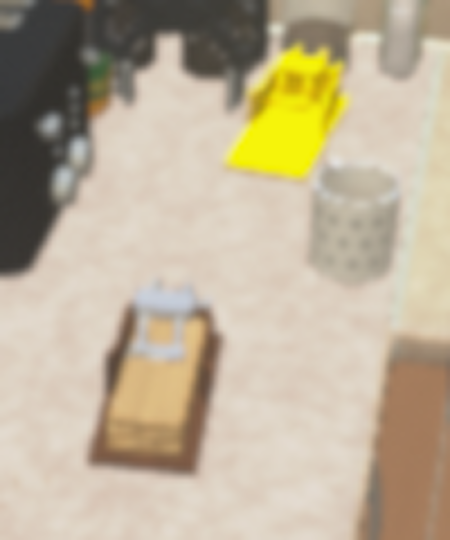

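Run:
```python
from h import *
import pickle
c=pickle.load(open("w27.pkl","rb"))
show(c,"w27a",(222,35,306,95),9); show(c,"w27b",(222,130,306,190),9)
```

```text
(no output)
```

View pics/w27a.png

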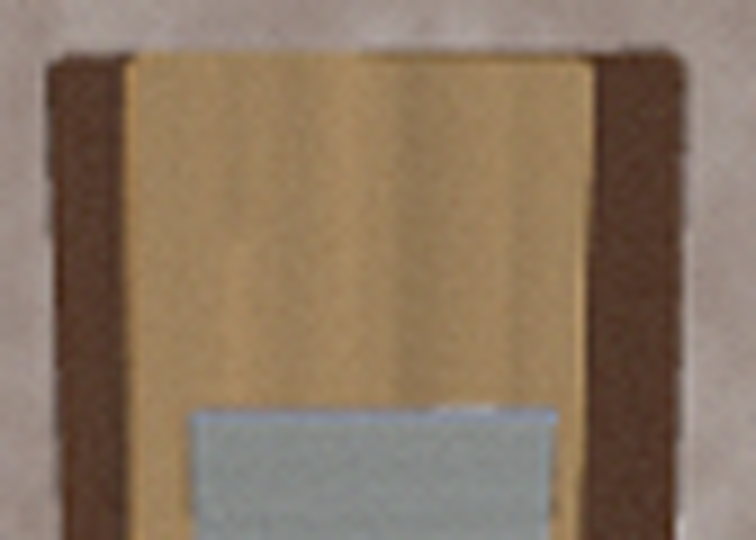

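View pics/w27b.png

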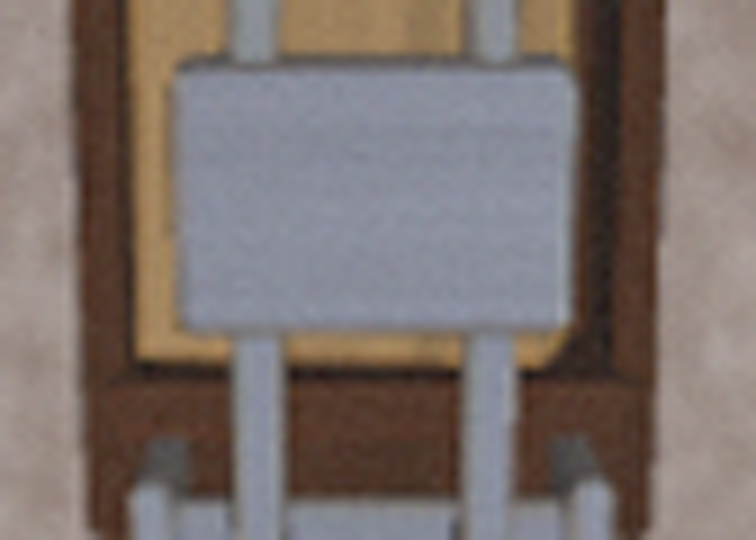

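Run:
```python
from h import *
import pickle
c=pickle.load(open("w27.pkl","rb"))
a=np.radians(-86.5);u=np.array([np.cos(a),np.sin(a)]);n=np.array([-u[1],u[0]])
fa=lambda p:(np.array(p)/9)+[222,35]-.0; fb=lambda p:(np.array(p)/9)+[222,130]
o=np.array([.4661,-.1649])
def pr(l,px,z):
    P=pix2plane(c,px,z)[:,:2]-o; print(l,np.round(np.c_[P@u,P@n]*1000,1).tolist())
pr("board front L/R",fa([(127,56),(594,62)]),.046)
pr("board sides front", fa([(126,250),(588,250)]),.046)
pr("board rear L/R",fb([(138,358),(568,362)]),.046)
pr("board side L rear",fb([(135,200),(577,40)]),.046)
pr("base front L/R",fa([(48,62),(686,57)]),.010)
pr("base sides L/R front",fa([(57,300),(683,300)]),.010)
pr("cheek inner rear",fb([(130,330),(612,330)]),.050)
pr("stop",fb([(180,378),(540,378)]),.050)
```

```text
board front L/R [[-73.4, -30.0], [-72.7, 28.6]]
board sides front [[-50.5, -30.4], [-50.5, 28.4]]
board rear L/R [[74.0, -30.9], [74.4, 29.0]]
board side L rear [[52.1, -30.9], [30.4, 29.1]]
base front L/R [[-82.4, -44.0], [-83.1, 44.8]]
base sides L/R front [[-51.1, -43.4], [-51.2, 45.4]]
cheek inner rear [[69.4, -31.6], [69.2, 34.6]]
stop [[76.1, -24.8], [75.9, 24.8]]
```

Run:
```python
from h import *
delta((.4635,-.123,.12),93.5,0)
```

```text
pos [ 0.4671 -0.2468  0.2344] yaw 93.66843152914385 toolz [-0.0079 -0.0003 -1.    ] t 25.45 F [0.0679 0.4278 0.4192] open 0.8816736043137134
units [ 0.6185  0.0263  0.5718 -0.0075 -0.0002  0.0028] rows>= 4.435604480446319
```

{"op": "arm_command", "data": {
  "motion": "0.12 0.005 0 -0.007 0 0.003 0.88;0.12 0.005 0 0 0 0 0.88;0.12 0.005 0.1 0 0 0 0.88;0.12 0.005 0.12 0 0 0 0.88;0.12 0.005 0.12 0 0 0 0.88;0 0 0.12 0 0 0 0.88;0 0 0.1 0 0 0 0.88;0 0 0 0 0 0 0.88;0 0 0 0 0 0 0.88"
}}

```text
time_s: 26.2
eef_pos: [0.4591, -0.1104, 0.1139]
eef_rot: [-0.005, 0.682, 0.731, -0.0]
wrist_force: [0.8, 0.3, 0.7]
opening: 0.881
```

Run:
```python
from h import *
delta((.4635,-.123,.06),93.5,0)
```

```text
pos [ 0.4591 -0.1104  0.1139] yaw 93.95389845791024 toolz [-0.0073  0.006  -1.    ] t 26.2 F [0.7895 0.2742 0.7243] open 0.8811212934264916
units [-0.0659  0.0194  0.2691 -0.0066 -0.0061  0.0076] rows>= 1.4616994138692123
```

{"op": "arm_command", "data": {
  "motion": "-0.066 0.019 0 -0.007 -0.006 0.008 0.88;0 0 0.07 0 0 0 0.88;0 0 0.07 0 0 0 0.88;0 0 0.07 0 0 0 0.88;0 0 0.04 0 0 0 0.88;0 0 0 0 0 0 0.88;0 0 0 0 0 0 0.88"
}}

```text
time_s: 26.78
eef_pos: [0.4717, -0.1316, 0.0709]
eef_rot: [0.009, 0.686, 0.727, 0.002]
wrist_force: [-0.0, -1.1, 0.2]
opening: 0.883
```

Run:
```python
from h import *
delta((.4635,-.123,.0303),93.5,0)
c=cam("wrist"); show(c,"w28",None,1)
```

```text
pos [ 0.4717 -0.1316  0.0709] yaw 93.31796762825566 toolz [ 0.0156 -0.0099 -0.9998] t 26.7833 F [-0.0373 -1.0762  0.1559] open 0.8825743873885898
units [ 0.0476 -0.0412  0.2019  0.0143  0.0103 -0.003 ] rows>= 1.1133318398186423
```

View pics/w28.png

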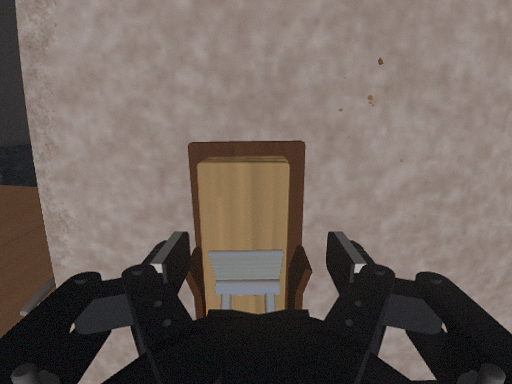

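{"op": "arm_command", "data": {
  "motion": "0.047 -0.041 0 0.014 0.01 -0.003 0.88;0 0 0.03 0 0 0 0.88;0 0 0.03 0 0 0 0.88;0 0 0.03 0 0 0 0.88;0 0 0.03 0 0 0 0.88;0 0 0 0 0 0 0.88"
}}

```text
time_s: 27.33
eef_pos: [0.4642, -0.123, 0.0478]
eef_rot: [0.002, 0.685, 0.729, 0.001]
wrist_force: [0.1, 0.4, -0.2]
opening: 0.881
```

Run:
```python
from h import *
delta((.4635,-.123,.0303),93.5,0)
```

```text
pos [ 0.4642 -0.123   0.0478] yaw 93.52851543333973 toolz [ 0.0042 -0.0025 -1.    ] t 27.3333 F [ 0.1418  0.4495 -0.2442] open 0.880666002547154
units [ 0.0007 -0.0038  0.0876  0.0039  0.0026  0.0005] rows>= 0.46136206978917965
```

{"op": "arm_command", "data": {
  "motion": "0 -0.004 0.03 0.004 0.003 0 0.88;0 0 0.03 0 0 0 0.88;0 0 0.025 0 0 0 0.88;0 0 0 0 0 0 0.88"
}}

```text
time_s: 27.67
eef_pos: [0.463, -0.1229, 0.0283]
eef_rot: [-0.001, 0.685, 0.729, -0.0]
wrist_force: [-0.4, -0.1, -0.9]
opening: 0.882
```

Run:
```python
from h import *
delta((.4635,-.123,.0303),93.5,0)
c=cam("wrist"); show(c,"w29",(150,120,370,340),2.7)
```

```text
pos [ 0.463  -0.1229  0.0283] yaw 93.54159704798558 toolz [-0.0017  0.0013 -1.    ] t 27.6667 F [-0.4055 -0.1123 -0.9126] open 0.8816101345857286
units [-0.0007  0.0023 -0.01   -0.0016 -0.0013  0.0007] rows>= 0.05418616617014917
```

View pics/w29.png

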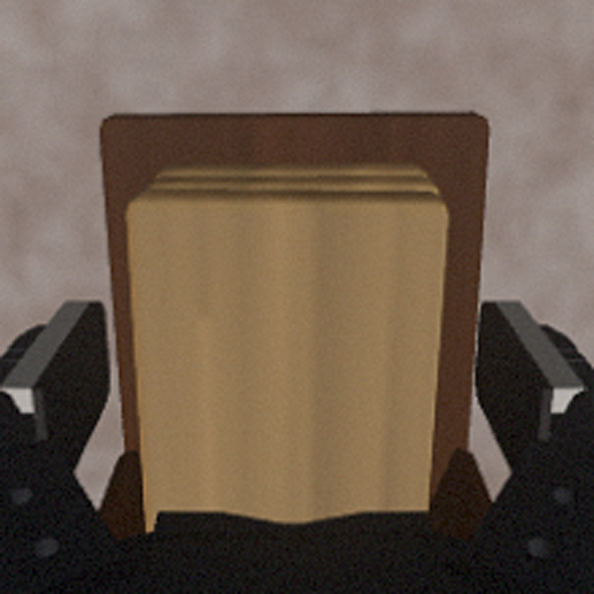

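{"op": "arm_command", "data": {
  "motion": "0 0.003 -0.01 -0.002 -0.001 0 0.88;0 0 0 0 0 0 0.7;0 0 0 0 0 0 0.5;0 0 0 0 0 0 0.5;0 0 0 0 0 0 0.5;0 0 0 0 0 0 0.5;0 0 0 0 0 0 0.5"
}}

```text
time_s: 28.3
eef_pos: [0.4636, -0.123, 0.0313]
eef_rot: [0.0, 0.685, 0.728, 0.0]
wrist_force: [0.1, -1.5, -2.6]
opening: 0.683
```

Run:
```python
from h import *
delta((.4635,-.123,.0303),93.5,0)
c=cam("wrist"); show(c,"w30",(150,120,370,340),2.7)
```

```text
pos [ 0.4636 -0.123   0.0313] yaw 93.50956948299557 toolz [ 0.0005  0.0002 -1.    ] t 28.3 F [ 0.1205 -1.4783 -2.6291] open 0.6831095234980532
units [-0.     -0.0006  0.0052  0.0005 -0.0002  0.0002] rows>= 0.02741556560423189
```

View pics/w30.png

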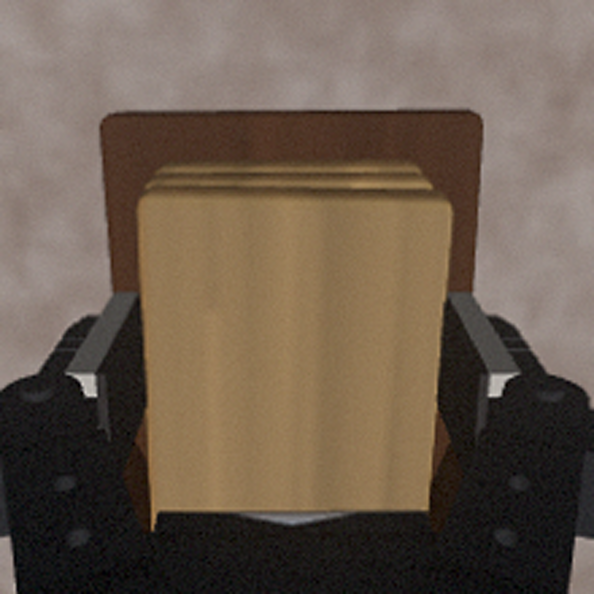

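{"op": "arm_command", "data": {
  "motion": "-0.01 -0.005 0.005 0 0 0 0.5;-0.012 0 0 0 0 0 0.5;-0.015 0 0 0 0 0 0.5"
}}

```text
time_s: 28.6
eef_pos: [0.4634, -0.1232, 0.0311]
eef_rot: [-0.004, 0.685, 0.728, 0.005]
wrist_force: [3.2, 16.6, 4.8]
opening: 0.681
```

Run:
```python
from h import *
delta((.4635,-.123,.0303),93.5,0)
```

```text
pos [ 0.4634 -0.1232  0.0311] yaw 93.50002326131901 toolz [ 0.0002  0.0131 -0.9999] t 28.6 F [ 3.1888 16.5651  4.8385] open 0.6811250175168297
units [ 0.0011  0.0006  0.004   0.001  -0.0125 -0.    ] rows>= 0.11074622260789851
```

{"op": "arm_command", "data": {
  "motion": "-0.02 -0.001 0.002 0 -0.012 0 0.5;-0.02 0 0 0 -0.006 0 0.5"
}}

```text
time_s: 28.77
eef_pos: [0.4634, -0.1233, 0.0311]
eef_rot: [-0.003, 0.685, 0.728, 0.003]
wrist_force: [2.3, 18.4, 5.1]
opening: 0.681
```

Run:
```python
from h import *
delta((.4635,-.123,.0303),93.5,0)
c=cam("wrist"); show(c,"w31",(150,120,370,340),2.7)
```

```text
pos [ 0.4634 -0.1233  0.0311] yaw 93.48670638600163 toolz [-0.0003  0.0081 -1.    ] t 28.7667 F [ 2.3123 18.3847  5.0967] open 0.6810865938219895
units [ 0.0016  0.0007  0.004   0.0002 -0.0077 -0.0002] rows>= 0.06806250387704998
```

View pics/w31.png

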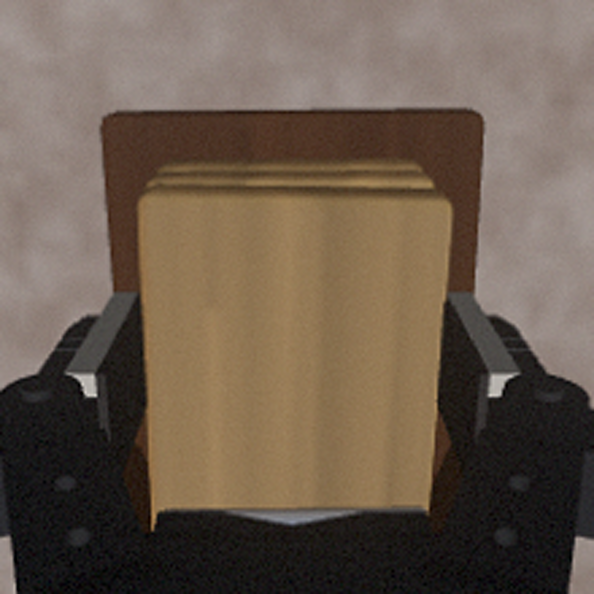

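{"op": "arm_command", "data": {
  "motion": "-0.005 0 0 0 0 0 0.88;0 0 0 0 0 0 0.88;0 0 0 0 0 0 0.88;0 0 -0.03 0 0 0 0.88;0 0 -0.03 0 0 0 0.88;0 0 -0.05 0 0 0 0.88;0 0 -0.1 0 0 0 0.88;0 0 -0.1 0 0 0 0.88;0 0 -0.1 0 0 0 0.88;0 0 -0.1 0 0 0 0.88"
}}

```text
time_s: 29.65
eef_pos: [0.4614, -0.1245, 0.1379]
eef_rot: [-0.006, 0.685, 0.728, 0.002]
wrist_force: [-0.0, -0.3, -1.1]
opening: 0.879
```

{"op": "arm_command", "data": {
  "motion": "-0.1 0 -0.13 0 0 0 0.88;-0.13 0 -0.13 0 0 0 0.88;-0.13 0 -0.1 0 0 0 0.88;-0.13 0 0 0 0 0 0.88;-0.13 0 0 0 0 0 0.88;-0.1 0 0 0 0 0 0.88;0 0 0 0 0 0 0.88;0 0 0 0 0 0 0.88"
}}

```text
time_s: 30.32
eef_pos: [0.4726, -0.2791, 0.2301]
eef_rot: [0.006, 0.685, 0.728, 0.002]
wrist_force: [-0.2, 0.3, -0.4]
opening: 0.879
```

Run:
```python
from h import *
import pickle
delta((.4637,-.24,.25),93.5,0)
c=cam("wrist"); show(c,"w32",None,1.5)
pickle.dump({k:c[k] for k in ("img","intrinsics","distortion","P")},open("w32.pkl","wb"))
p=w2pix(c,[(.461,-.09,.046),(.471,-.24,.046)]);print(p)
u,v=p[0].astype(int); show(c,"w32a",(u-45,max(v-25,0),u+45,v+35),8)
u,v=p[1].astype(int); show(c,"w32b",(u-45,v-30,u+45,v+30),8)
```

```text
pos [ 0.4726 -0.2791  0.2301] yaw 93.47195850602428 toolz [ 0.0114 -0.0048 -0.9999] t 30.3167 F [-0.1685  0.3374 -0.4456] open 0.8791693079821401
units [ 0.1973 -0.0315 -0.1011  0.0106  0.0052 -0.0004] rows>= 1.1785334784898052
[[255.8351   5.8611]
 [256.7492 144.998 ]]
```

View pics/w32.png

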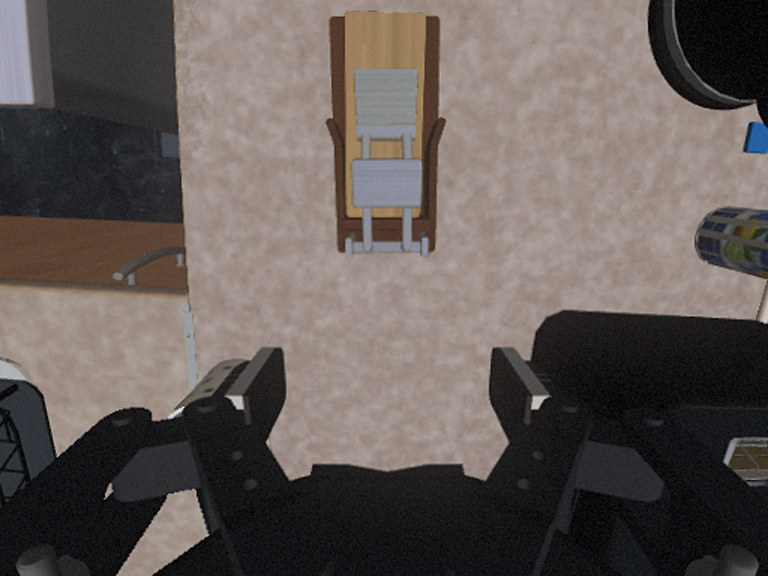

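View pics/w32a.png

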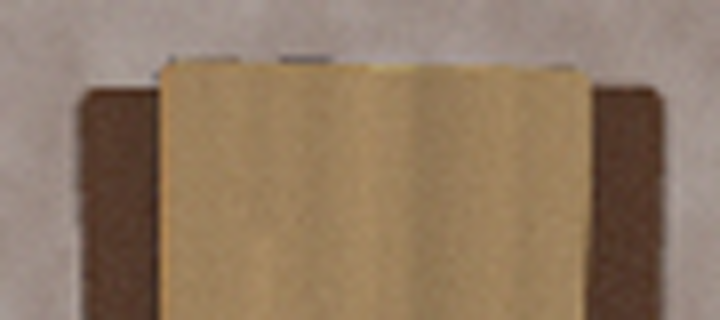

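View pics/w32b.png

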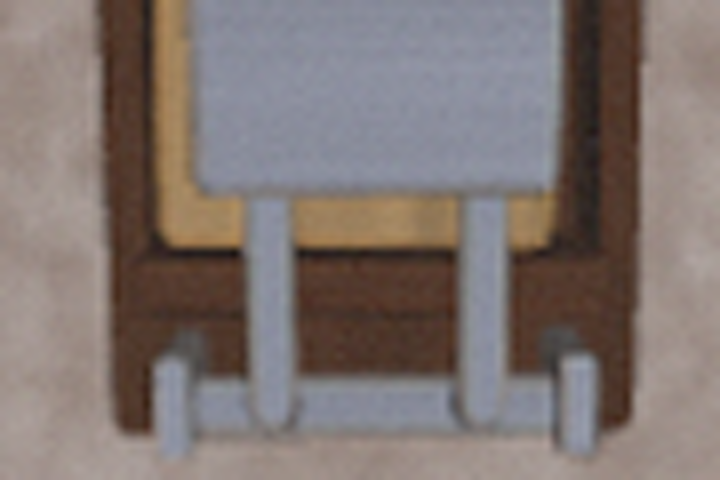

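Run:
```python
from h import *
import pickle
c=pickle.load(open("w32.pkl","rb"))
a=np.radians(-86.5);u=np.array([np.cos(a),np.sin(a)]);n=np.array([-u[1],u[0]])
fa=lambda p:(np.array(p)/8)+[210,0]; fb=lambda p:(np.array(p)/8)+[211,114]
o=np.array([.4661,-.1649])
def pr(l,px,z):
    P=pix2plane(c,px,z)[:,:2]-o; print(l,np.round(np.c_[P@u,P@n]*1000,1).tolist())
pr("board front",fa([(161,66),(592,72)]),.046)
pr("board sides f",fa([(161,300),(586,300)]),.046)
pr("board rear",fb([(158,248),(556,248)]),.046)
pr("board sides r",fb([(155,100),(562,180)]),.046)
pr("base front",fa([(80,92),(664,90)]),.010)
pr("base side f",fa([(80,250),(664,250)]),.010)
pr("base side r",fb([(117,420),(632,420)]),.010)
pr("cheek outer r",fb([(105,200),(637,200)]),.050)
pr("cheek inner r",fb([(148,150),(602,150)]),.050)
pr("stop",fb([(150,254),(600,256)]),.050)
c=pickle.load(open("w2.pkl","rb"))
f=lambda p:np.array(p)/3.6+[150,0]
pr("W2 pile sides f",f([(299,350),(442,350)]),.034)
pr("W2 pile sides r",f([(331,660),(467,650)]),.034)
pr("W2 base sides f",f([(271,350),(474,330)]),.010)
pr("W2 base sides m",f([(283,480),(485,480)]),.010)
```

```text
board front [[-72.7, -28.4], [-72.2, 30.1]]
board sides f [[-43.1, -29.0], [-43.3, 29.8]]
board rear [[75.2, -31.0], [75.3, 29.0]]
board sides r [[53.4, -30.9], [65.2, 29.7]]
base front [[-82.4, -43.7], [-82.9, 44.6]]
base side f [[-60.2, -44.3], [-60.5, 45.2]]
base side r [[107.4, -42.0], [107.6, 46.0]]
cheek outer r [[67.8, -38.3], [67.9, 40.5]]
cheek inner r [[60.5, -31.8], [60.6, 35.1]]
stop [[75.7, -31.9], [76.1, 35.2]]
W2 pile sides f [[-67.0, -29.4], [-61.9, 28.6]]
W2 pile sides r [[63.0, -29.4], [63.7, 30.4]]
W2 base sides f [[-70.2, -43.2], [-70.9, 44.5]]
W2 base sides m [[-15.1, -44.2], [-7.3, 45.2]]
```

Run:
```python
from h import *
delta((.4637,-.1233,.10),94.75,0)
```

```text
pos [ 0.4726 -0.279   0.2301] yaw 93.49501355897081 toolz [ 0.0115 -0.0053 -0.9999] t 30.3667 F [-0.3615  0.0944  0.5467] open 0.8781286584316267
units [ 0.7837 -0.0044  0.6459  0.0106  0.0059 -0.0209] rows>= 5.345052965090227
```

{"op": "arm_command", "data": {
  "motion": "0.13 0 0 0.01 0.006 -0.021 0.88;0.13 0 0 0 0 0 0.88;0.13 0 0.05 0 0 0 0.88;0.13 0 0.1 0 0 0 0.88;0.13 0 0.1 0 0 0 0.88;0.11 0 0.1 0 0 0 0.88;0 0 0.1 0 0 0 0.88;0 0 0.08 0 0 0 0.88;0 0 0 0 0 0 0.88;0 0 0 0 0 0 0.88"
}}

```text
time_s: 31.2
eef_pos: [0.4567, -0.1115, 0.1234]
eef_rot: [0.001, 0.674, 0.739, 0.001]
wrist_force: [0.4, -0.5, 0.4]
opening: 0.88
```

Run:
```python
from h import *
delta((.4637,-.1233,.07),94.75,0)
```

```text
pos [ 0.4567 -0.1115  0.1234] yaw 95.22304319157473 toolz [ 0.0021  0.0002 -1.    ] t 31.2 F [ 0.3888 -0.4799  0.3813] open 0.8795085856800466
units [-0.062   0.0289  0.2671  0.002   0.      0.0079] rows>= 1.4510998866797133
```

{"op": "arm_command", "data": {
  "motion": "-0.05 0.02 0 0 0 0.008 0.88;0 0 0.05 0 0 0 0.88;0 0 0.05 0 0 0 0.88;0 0 0.05 0 0 0 0.88;0 0 0.05 0 0 0 0.88;0 0 0.05 0 0 0 0.88;0 0 0 0 0 0 0.88;0 0 0 0 0 0 0.88"
}}

```text
time_s: 31.87
eef_pos: [0.4644, -0.1242, 0.0718]
eef_rot: [0.003, 0.678, 0.735, 0.001]
wrist_force: [-0.1, 0.5, -0.1]
opening: 0.879
```

Run:
```python
from h import *
delta((.4637,-.1233,.05),94.75,0)
```

```text
pos [ 0.4644 -0.1242  0.0718] yaw 94.58632268131302 toolz [ 0.0068 -0.0026 -1.    ] t 31.8667 F [-0.0826  0.5435 -0.0587] open 0.879243901846655
units [ 0.0049 -0.0037  0.1092  0.0063  0.003  -0.0027] rows>= 0.5756410332271615
```

{"op": "arm_command", "data": {
  "motion": "0.005 -0.004 0.03 0.006 0.003 -0.003 0.88;0 0 0.03 0 0 0 0.88;0 0 0.03 0 0 0 0.88;0 -0.002 0.03 0.001 0 0 0.88;0 -0.002 0.03 0.001 0 0 0.88;0 0 0.03 0 0 0 0.88;0 0 0 0 0 0 0.88"
}}

```text
time_s: 32.45
eef_pos: [0.4628, -0.1232, 0.0324]
eef_rot: [-0.001, 0.677, 0.736, -0.001]
wrist_force: [0.3, -0.8, 0.0]
opening: 0.879
```

Run:
```python
from h import *
delta((.4637,-.1233,.031),94.75,0)
```

```text
pos [ 0.4628 -0.1232  0.0324] yaw 94.80172523216196 toolz [-0.0021 -0.0002 -1.    ] t 32.45 F [ 0.3232 -0.7679  0.0417] open 0.87885184045125
units [-0.0008  0.0044  0.007  -0.002   0.      0.0009] rows>= 0.04370013165389802
```

{"op": "arm_command", "data": {
  "motion": "0 0.005 0.006 -0.002 0 0.001 0.88;0 0 0 0 0 0 0.7;0 0 0 0 0 0 0.5;0 0 0 0 0 0 0.5;0 0 0 0 0 0 0.5;0 0 0 0 0 0 0.5;0 0 0 0 0 0 0.5"
}}

```text
time_s: 33.03
eef_pos: [0.4633, -0.123, 0.0316]
eef_rot: [-0.001, 0.678, 0.735, -0.0]
wrist_force: [-1.0, -0.1, -2.9]
opening: 0.679
```

Run:
```python
from h import *
delta((.4637,-.1233,.031),94.75,0)
```

```text
pos [ 0.4633 -0.123   0.0316] yaw 94.68021901015265 toolz [-0.0015  0.0008 -1.    ] t 33.0333 F [-0.9984 -0.1365 -2.9326] open 0.6790126302979208
units [-0.0018  0.0016  0.003  -0.0013 -0.0009 -0.0012] rows>= 0.020226136023378895
```

Now a gentle seating push, release while pressing, then lift off.

{"op": "arm_command", "data": {
  "motion": "-0.012 0.003 0.002 0 -0.001 -0.001 0.5;-0.015 0 0 0 -0.004 0 0.5;-0.012 0 0 0 -0.004 0 0.5"
}}

```text
time_s: 33.28
eef_pos: [0.4632, -0.1232, 0.0314]
eef_rot: [-0.003, 0.678, 0.735, 0.001]
wrist_force: [0.5, 10.0, 3.0]
opening: 0.686
```

{"op": "arm_command", "data": {
  "motion": "-0.005 0 0 0 0 0 0.88;0 0 0 0 0 0 0.88;0 0 0 0 0 0 0.88;0 0 -0.03 0 0 0 0.88;0 0 -0.03 0 0 0 0.88;0 0 -0.05 0 0 0 0.88;0 0 -0.1 0 0 0 0.88;0 0 -0.1 0 0 0 0.88;0 0 -0.1 0 0 0 0.88;0 0 -0.1 0 0 0 0.88"
}}

```text
time_s: 34.12
eef_pos: [0.462, -0.1245, 0.1382]
eef_rot: [-0.006, 0.678, 0.735, -0.0]
wrist_force: [0.0, -0.0, 0.6]
opening: 0.882
```

{"op": "arm_command", "data": {
  "motion": "-0.1 0 -0.13 0 0 0 0.88;-0.13 0 -0.13 0 0 0 0.88;-0.13 0 -0.1 0 0 0 0.88;-0.13 0 0 0 0 0 0.88;-0.11 0 0 0 0 0 0.88;0 0 0 0 0 0 0.88;0 0 0 0 0 0 0.88"
}}

```text
time_s: 34.7
eef_pos: [0.4749, -0.2521, 0.2291]
eef_rot: [0.005, 0.677, 0.736, -0.0]
wrist_force: [0.9, 1.2, -0.0]
opening: 0.878
```

Run:
```python
from h import *
import pickle
delta((.4637,-.24,.25),93.5,0)
c=cam("wrist"); 
pickle.dump({k:c[k] for k in ("img","intrinsics","distortion","P")},open("w33.pkl","wb"))
p=w2pix(c,[(.461,-.09,.046),(.471,-.24,.046)]).astype(int);print(p)
u,v=p[0]; print(u-45,max(v-25,0)); show(c,"w33a",(u-45,max(v-25,0),u+45,v+35),8)
u,v=p[1]; print(u-45,v-30);show(c,"w33b",(u-45,v-30,u+45,v+30),8)
c=cam("side"); show(c,"s33",(130,100,340,350),2.4)
```

```text
pos [ 0.4749 -0.2521  0.2291] yaw 94.74824296115276 toolz [ 0.0066 -0.0065 -1.    ] t 34.7 F [ 0.9148  1.1823 -0.012 ] open 0.8780839499045848
units [ 0.0643 -0.0503 -0.1053  0.0059  0.0066  0.0208] rows>= 0.7013604721214751
[[256  31]
 [254 166]]
211 6
209 136
```

View pics/w33a.png

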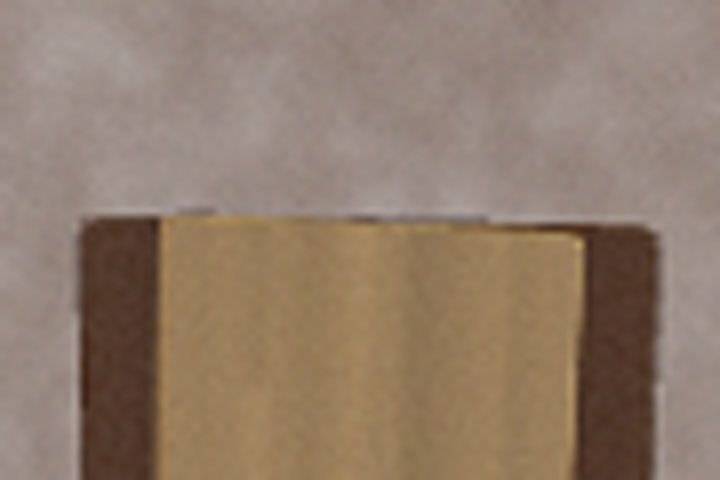

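View pics/w33b.png

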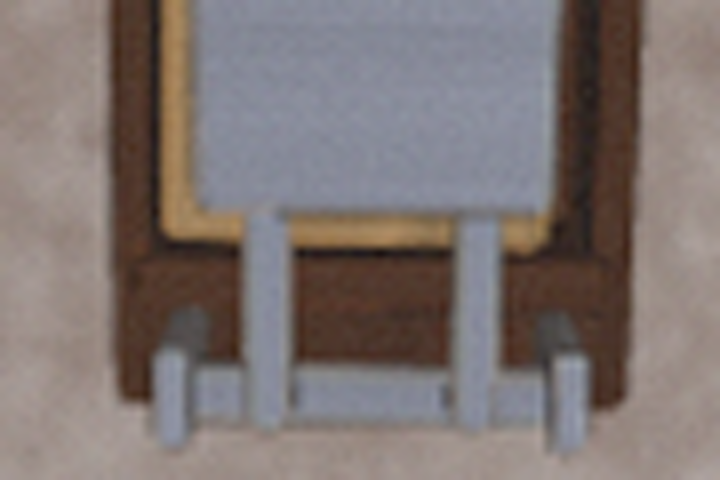

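View pics/s33.png

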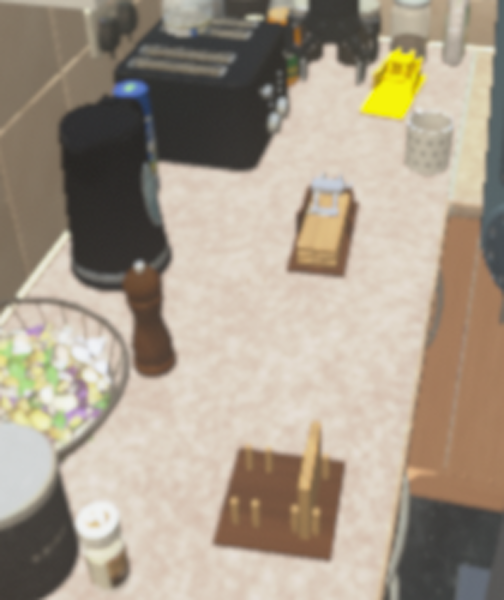

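Run:
```python
from h import *
import pickle
c=pickle.load(open("w33.pkl","rb"))
a=np.radians(-86.0);u=np.array([np.cos(a),np.sin(a)]);n=np.array([-u[1],u[0]])
fa=lambda p:(np.array(p)/8)+[211,6]; fb=lambda p:(np.array(p)/8)+[209,136]
o=np.array([.4661,-.1649])
def pr(l,px,z):
    P=pix2plane(c,px,z)[:,:2]-o; print(l,np.round(np.c_[P@u,P@n]*1000,1).tolist())
pr("board front",fa([(162,219),(583,233)]),.046)
pr("board sides f",fa([(160,450),(573,450)]),.046)
pr("board rear",fb([(162,244),(552,250)]),.046)
pr("board side Lr",fb([(162,150)]),.046)
pr("base front",fa([(80,222),(657,229)]),.010)
pr("base side f",fa([(82,350),(656,350)]),.010)
pr("base side r",fb([(120,380),(628,380)]),.010)
pr("cheek inner r",fb([(156,150),(592,150)]),.050)
pr("stop",fb([(150,252),(600,258)]),.050)
```

```text
board front [[-73.1, -27.5], [-72.2, 30.5]]
board sides f [[-43.3, -28.0], [-44.1, 30.0]]
board rear [[75.2, -31.3], [75.4, 28.5]]
board side Lr [[60.8, -31.1]]
base front [[-82.9, -43.2], [-83.2, 45.1]]
base side f [[-64.7, -43.1], [-66.0, 45.6]]
base side r [[105.2, -42.6], [104.2, 45.5]]
cheek inner r [[60.3, -31.6], [59.5, 33.7]]
stop [[75.8, -32.8], [75.8, 35.5]]
```

Run:
```python
from h import *
c=cam("side"); a=c["img"].astype(int); b=cv2.imread("pics/side0.png")[:,:,::-1].astype(int)
for n,(l,t,r,bb) in dict(mill=(178,211,205,259),jar=(159,311,185,350),mug=(300,144,308,174),square=(248,270,275,325),yellow=(281,118,300,150)).items():
    print(n,np.abs(a-b)[t:bb,l:r].mean().round(2))
print("floor noise",np.abs(a-b)[230:270,230:260].mean().round(2))
for t in ["mill","jar","mug","square_board"]: print(t,[[round(x) for x in d["box"]] for d in search_frame("side",t)][:1])
```

```text
mill 6.84
jar 8.75
mug 10.43
square 7.85
yellow 7.86
floor noise 10.14
mill [[249, 176, 278, 218]]
jar [[160, 311, 184, 350]]
mug [[261, 172, 274, 188]]
square_board [[254, 276, 262, 323]]
```

```bash
python3 -c "
from bench import *
print(hand_in())"
```

```text
the job is handed in; nothing more can be done
None
```

The long board is out of the rack, was laid flat on the worktop and released, and now lies on the two boards in the holder under the bar. I handed the job in at about 35 s of the 67 s allowed. No verdict was reported.

**How it went:** I slid the board in under the lip and pushed it until the back stop stopped it hard, with a peak of about 52 N at the wrist. I then took hold of it twice more to centre and straighten it, seated it with a gentle push, released it and lifted clear.

**Last checks:**
- **Home:** the board's rear edge measures about 0.5 mm from the stop, which is within what the camera can resolve. The front ends of the three boards measured flush to about 1 mm when I first slid the board in. I did not measure them again after straightening it.
- **Bar:** it looks raised and resting on the third board. I judged this from the pictures only and did not measure the hinge angle.
- **Left alone:** the mug, mill, jar, square board and yellow look-alike show no change beyond image noise against the first side picture. For the mug and mill I relied on that comparison alone, because the detector misplaced both in the last picture.

**Not perfect:** the top board still measures about 1° out of line with the holder. Its centre is off to one side by about 1 mm, and its rear end by about 2.7 mm, which is inside the cheeks. The second straightening did not visibly take this out. The readings also disagree, as the side and front edges show the turn but the rear edge looks parallel to the stop. I left it there rather than disturb the pile again.

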